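# Fetch the lens from behind the drinks

## Robot

A 6-joint arm with a two-finger parallel gripper is mounted at the origin on the work surface. World frame = base frame: x ahead of the robot, y to its left, z up, the work surface at z = 0. Lengths are in m, angles in rad, forces in N, time in s.
With the tool pointing down it reaches from about 0.375 to 0.9 m from the base axis. Payload 3.1 kg.
Tool frame: the origin (TCP) lies midway between the tips of the shut fingers; the grasp point (between the pads) lies pinch_z behind it (pinch_z is the distance from the TCP to the grasp point, in m); y points along the fingers, z is the direction in which the jaws open and shut, and the axes are right-handed (so a half turn about y gives the same grasp; the last joint's range is limited). The gripper opens to 87 mm and grips with 3 to 60 N. Pads are 19 mm wide; open, the fingers measure 117 mm over their backs; the gripper's body (75 mm by 190 mm) begins 51 mm behind the grasp point.
Start: joints at [-1.304, 0.527, 1.433, -0, 1.181, -0.178], TCP at [0.269, -0.564, 0.223] pointing down, gripper open.
Joint ranges: [-3.08, 3.08], [-0.75, 2.2], [0.22, 2.44], [-1.43, 4.57], [0, 2.65], [-2.85, 2.85]. Speed limits (rad/s): [2.79, 2.79, 3.14, 3.14, 3.14, 3.14].

## Interface

Orientations are given as a unit quaternion [x, y, z, w].
In Python, from rig import get_obs, camera, hand_in, pinch_z gives the robot as it stands. The module is installed in compiled form; this text tells all that it offers.
- The arm moves only by the tool arm_command, never from a script. Its argument "plan" is a list of rows, each a list of 2 entries, a list of its own where there are three numbers: the shift along the world's x, y, z in units of 25 mm (1.0 is 25 mm), then the turn about the world's z in units of 5 degrees (1.0 is 5 degrees). A call has 1 to 5 rows; each row is the pose to reach, as a shift and turn from the pose commanded when the call began; what a row does not reach only later rows make up. A row lasts 1/10 s, in which the tool goes at most 50 mm and 8.59 degrees, less where a joint would pass 70% of its speed; a pose out of reach is approached as far as the arm can. A call with a gripper value outside its range is refused whole. "fingers" is the opening, from -1 (shut) to 1 (fully open), set as the call begins (left out, the last holds). The fingers move at their own pace and stop on an object; "force" is the grip in N (left out, the last holds). Time passes only in rows, so rows that repeat a pose let the fingers close. It gives the time, the measured TCP pose, the force and the opening at its end, in the units of the state.
- get_obs(): the state, without advancing time (a new reading comes with each control period).
- camera(name): name is "scene" or "top" or "wrist"; returns a dict with "pixels" (420x560x3 uint8, red, green, blue), "camera_matrix" (3x3 intrinsics, pixels), "R" (3x3) and "t" (3): a world point X has camera coordinates R X + t. Camera axes: x right, y down, z forward; pixel columns grow to the right and rows downward; lengths in m; the calibration is good to about 2 mm. A picture is of the moment at which its call begins. There is no depth.
- hand_in(): hands the job in, once; it reports no verdict.
The state is a dict: "time": time; "q": joint angles; "joint_velocities": joint speeds; "joint_torque": joint torques, N m; "position": TCP position; "tool_rot": TCP orientation; "ft_force": force on the tool from outside, world axes, zero at the start; "moment": the same for the moment, N m; "grip_width": finger opening in m.
Only numpy, scipy, OpenCV 4.12 (cv2) and the standard library are available. Lean on these libraries where they do the work, as an engineer would, in place of code of your own. Each camera call takes 0.05 s, during which the arm holds its last target.

## Task

The camera lens is hemmed in against the video switcher by the water bottle, the drinks can and the snack jar. Stand all three on the wooden tray first, then put the lens upright into the empty round well of the camera case, and finally stand the bottle, the can and the jar back, each centred on the coaster it came from. Keep all four upright all the time, and set the lens down gently, without dropping it.

Things in the scene. Friction and masses are not known exactly. Their poses are not given: they have to be found in the camera images.
- bottle_mid (a point): upright water bottle, 205 mm tall: clear body 62 mm across up to 128 mm above its foot, shoulder narrowing to the neck, and at the top a round white screw cap 30 mm across and 23 mm high (182 to 205 mm above the foot), good to grip. 0.25 to 0.47 kg. The point is on its axis half-way up, 102.5 mm above its foot; z is its axis.
- can_mid (a point): upright slim metal drinks can, 146 mm tall, straight wall 58 mm across from 8 to 132 mm above its foot, narrower (53 mm) at the rim. About 0.23 to 0.43 kg. The point is on its axis half-way up, 73 mm above its foot; z is its axis.
- jar_mid (a point): upright amber glass snack jar, 130 mm tall: body 62 mm across up to 92 mm above its foot, shoulder, and a brass-coloured lid 54 mm across and 24 mm high (106 to 130 mm above the foot). The lid is tight and good to grip. 0.27 to 0.5 kg. The point is on its axis half-way up, 65 mm above its foot; z is its axis.
- lens_mid (a point): black camera lens standing upright on the table: plain cylinder 54 mm across, 68 mm tall, dark glass on top. 0.21 to 0.39 kg. The point is on its axis half-way up, 34 mm above its foot; z is its axis. The three others stand 69 mm from it (centres), on its left, right and near side, shuffled; on its far side is the fixed switcher, at most 65 mm high, 85 mm from the lens axis.
- coaster_a: round flat cork coaster, 78 mm across and 4 mm thick, fixed to the table; origin at the centre of its underside, on the table. The bottle stands centred on it at the start.
- coaster_b: round flat cork coaster, 78 mm across and 4 mm thick, fixed to the table; origin at the centre of its underside, on the table. The can stands centred on it at the start.
- coaster_c: round flat cork coaster, 78 mm across and 4 mm thick, fixed to the table; origin at the centre of its underside, on the table. The jar stands centred on it at the start.
- tray: low wooden serving tray, fixed, to the left or to the right, empty at the start: 310 mm (its x) by 200 mm (its y) outside, walls 5 mm thick and 20 mm high, floor 5 mm thick. Origin at the centre of its underside, on the table. There is room for three things in a row along its x, 105 mm apart.
- case_well (a point): empty round well for the lens in the grey foam of the open camera case (fixed, 252 mm (x) by 162 mm (y), foam top 30 mm and rim 32 mm above the table). The well is 72 mm across, 18 mm deep; the point is the centre of its floor, 12 mm above the table. The case's middle lies 45 mm from it along its +x; batteries and a cap lie beyond, up to 38 mm above the table.

How it is judged:
By the outcome, as a careful person would: the job done as asked, in the order asked, and still so for the second after the job is handed in, with the robot touching nothing.
It also fails if it takes over 141 s, if anything falls off the work surface, if the arm or the gripper's body presses on something with over 40 N, if the wrist force passes 120 N, or if a joint passes its speed limit or range.

## Working session

There is one attempt and no reset: what is moved stays moved. The work goes in short steps, Python scripts to look and compute and a tool call to move; the robot and the scene stay as the last step left them, time stands still between calls to the robot, and variables do not carry over. Pictures are saved under pics/ and viewed, and the job is handed in when it is done.

Besides the shell and the picture viewer there is one more tool, called after "Emit:" by a JSON object that holds its "fn" and its "kwargs", one argument or row to a line. arm_command: Moves the arm, as the interface text tells. Its arguments: {"type":"object","properties":{"plan":{"type":"array"},"fingers":{"type":"number"},"force":{"type":"number"}},"required":["plan"]}

```bash
mkdir -p pics
cat > h.py <<'E'
import numpy as np,cv2
from rig import get_obs,camera,hand_in,pinch_z
def snap(name,fn):
    c=camera(name); cv2.imwrite('pics/'+fn+'.png',c['pixels'][:,:,::-1]); 
    np.savez('pics/'+fn+'.npz',K=c['camera_matrix'],R=c['R'],t=c['t'],p=c['pixels']); return c
def load(fn): return np.load('pics/'+fn+'.npz')
def ray(c,uv):
    K,R,t=c['K'],c['R'],c['t']; d=R.T@np.linalg.inv(K)@np.array([uv[0],uv[1],1.]); o=-R.T@t; return o,d/np.linalg.norm(d)
def atz(c,uv,z):
    o,d=ray(c,uv); return o+d*(z-o[2])/d[2]
def tri(l):
    A=np.zeros((3,3));b=np.zeros(3);R=[ray(*x) for x in l]
    for o,d in R:
        P=np.eye(3)-np.outer(d,d);A+=P;b+=P@o
    X=np.linalg.solve(A,b); return X,[np.linalg.norm((np.eye(3)-np.outer(d,d))@(X-o)) for o,d in R]
def proj(c,X):
    p=c['K']@(c['R']@np.array(X)+c['t']);return p[:2]/p[2]
def crop(fn,x0,y0,w,h,s,out):
    im=cv2.imread('pics/'+fn+'.png')[y0:y0+h,x0:x0+w]; cv2.imwrite('pics/'+out+'.png',cv2.resize(im,None,fx=s,fy=s,interpolation=cv2.INTER_CUBIC))
E
python3 - <<'E'
from h import *
print(pinch_z if not callable(pinch_z) else pinch_z())
o=get_obs(); print({k:np.round(v,4) for k,v in o.items()})
for n in ['scene','top','wrist']:
    c=snap(n,n+'0'); print(n,np.round(-c['R'].T@c['t'],3),np.round(c['camera_matrix'][0,0]))
E
```

```text
0.0187
{'time': np.float64(0.0), 'q': array([-1.3045,  0.5284,  1.4339, -0.    ,  1.1814, -0.1785]), 'joint_velocities': array([ 0.0003, -0.0001, -0.0017,  0.0011, -0.0007, -0.0002]), 'joint_torque': array([ 4.00000e-04, -4.40041e+01, -1.76592e+01,  6.33000e-02,
        5.83000e-02, -2.00000e-04]), 'position': array([ 0.2688, -0.5635,  0.2216]), 'tool_rot': array([-0.156 ,  0.6904, -0.6889,  0.1559]), 'ft_force': array([0.3917, 0.7808, 0.0897]), 'moment': array([ 0.0085, -0.0187,  0.0478]), 'grip_width': np.float64(0.087)}
scene [0.947 0.361 0.92 ] 413.0
top [0.336 0.016 1.114] 541.0
wrist [ 0.345 -0.528  0.383] 332.0
```

View pics/scene0.png

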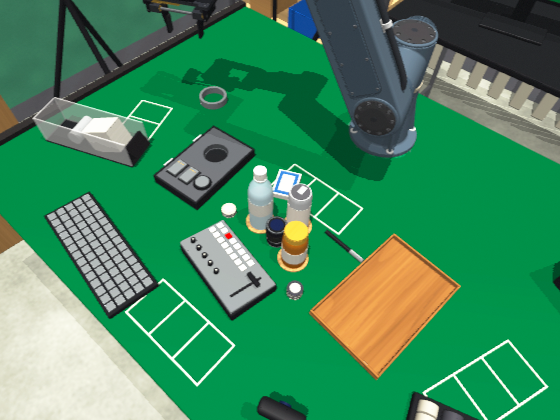

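View pics/top0.png

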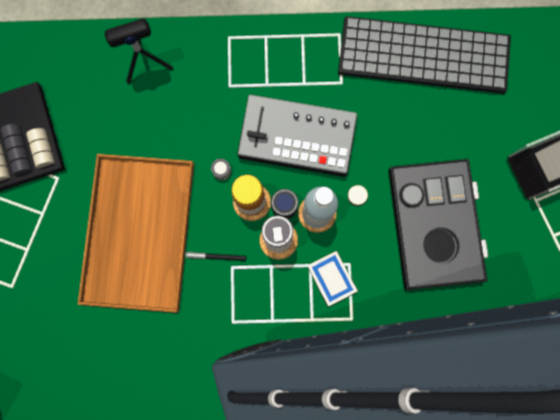

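View pics/wrist0.png

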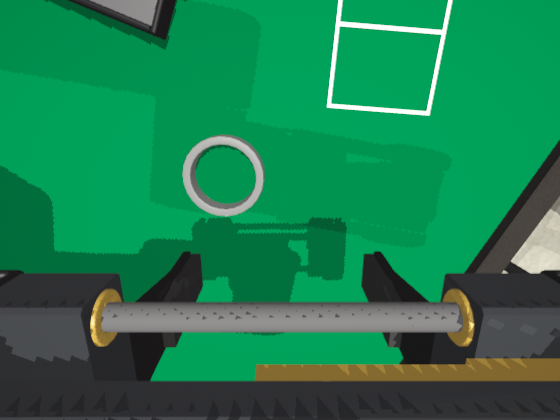

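Run:
```python
from h import *
crop('top0',210,140,160,130,5,'t_c'); crop('scene0',215,150,130,135,4,'s_c'); crop('top0',380,150,120,150,4,'t_case'); crop('scene0',145,115,125,100,6,'s_case')
```

```text
(no output)
```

View pics/t_c.png

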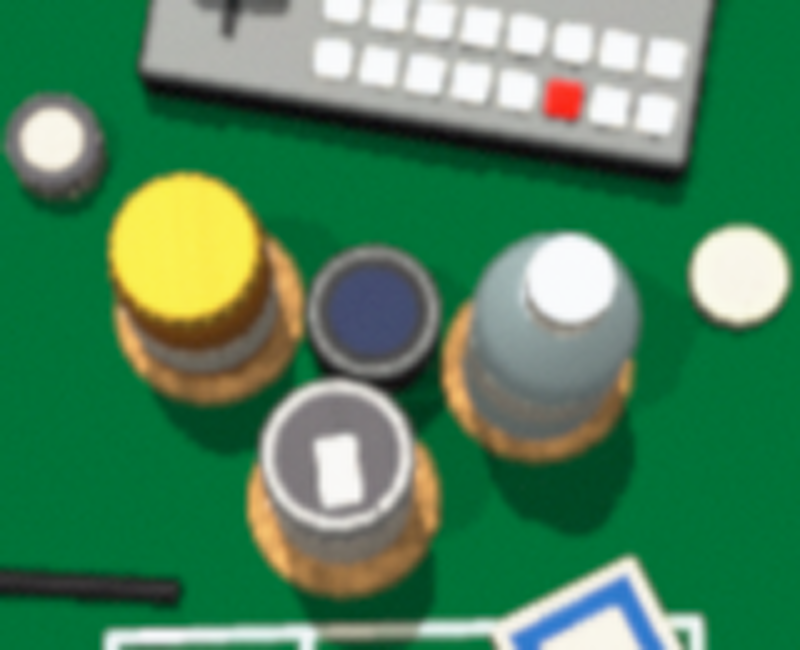

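View pics/s_c.png

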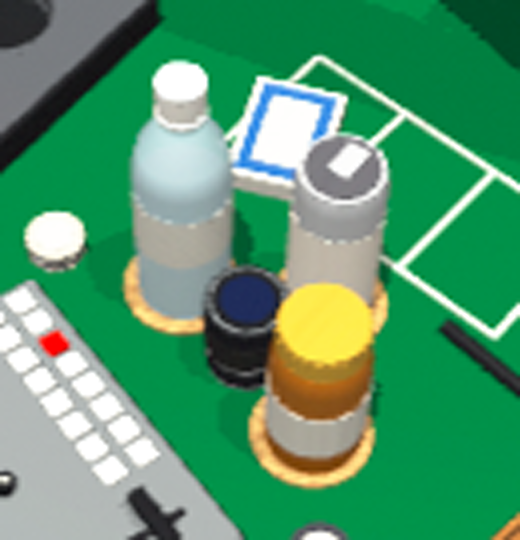

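View pics/t_case.png

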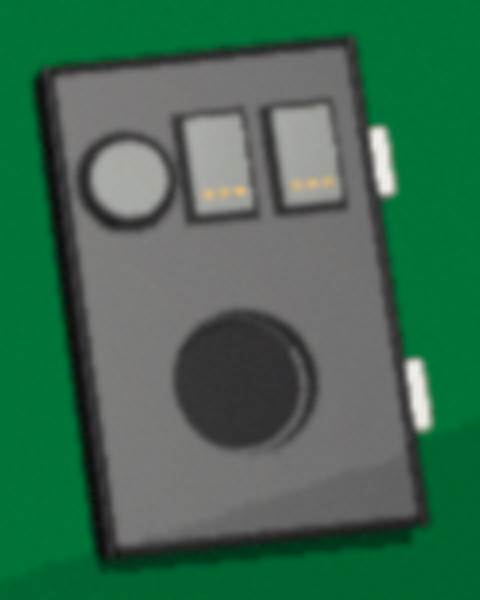

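View pics/s_case.png

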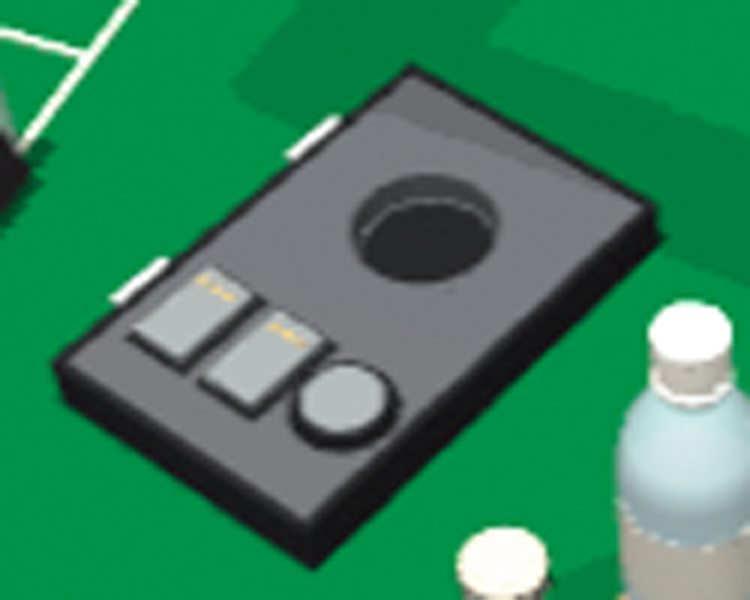

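```bash
cat > m1.py <<'E'
from h import *
T=load('top0');S=load('scene0')
tc=lambda x,y:(210+(x+.5)/5-.5,140+(y+.5)/5-.5)
sc=lambda x,y:(215+(x+.5)/4-.5,150+(y+.5)/4-.5)
tk=lambda x,y:(380+(x+.5)/4-.5,150+(y+.5)/4-.5)
sk=lambda x,y:(145+(x+.5)/6-.5,115+(y+.5)/6-.5)
for n,a,b,z in [('cap',tc(571,279),sc(180,81),.209),('can',tc(337,455),sc(342,170),.150),('jar',tc(185,247),sc(324,322),.134),('lens',tc(374,312),sc(245,297),.068),('well',tk(246,381),sk(425,228),.030)]:
    X,e=tri([(T,a),(S,b)]); print(n,np.round(X,4),np.round(e,4),'zT',np.round(atz(T,a,z)[:2],4),'zS',np.round(atz(S,b,z)[:2],4))
for n,a in [('A',tc(537,367)),('C',tc(209,310)),('B',tc(343,502))]: print(n,np.round(atz(T,a,.004),4))
E
python3 m1.py
python3 - <<'E'
from h import *
crop('top0',70,145,130,175,4,'t_tray'); crop('scene0',300,225,170,155,4,'s_tray')
E
```

```text
cap [ 0.5009 -0.0572  0.2074] [0.001 0.001] zT [ 0.5001 -0.0563] zS [ 0.5023 -0.0572]
can [0.4499 0.0245 0.147 ] [0.001 0.001] zT [0.449  0.0253] zS [0.4522 0.025 ]
jar [0.5306 0.0788 0.1317] [0.001 0.001] zT [0.5296 0.0796] zS [0.5323 0.0787]
lens [0.5155 0.0088 0.0686] [0.0016 0.0016] zT [0.5147 0.0102] zS [0.516  0.0071]
well [ 0.4261 -0.3034  0.0276] [0.0007 0.0007] zT [ 0.4255 -0.3021] zS [ 0.4278 -0.3024]
A [ 0.5007 -0.0571  0.004 ]
C [0.5284 0.0785 0.004 ]
B [0.4467 0.0248 0.004 ]
```

View pics/t_tray.png

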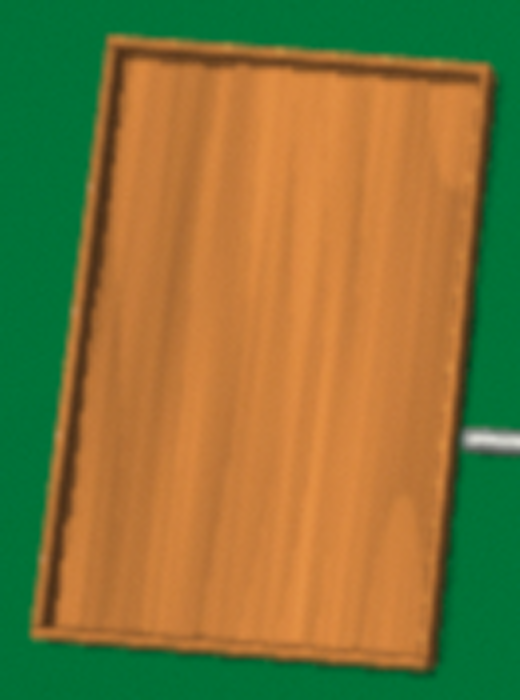

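View pics/s_tray.png

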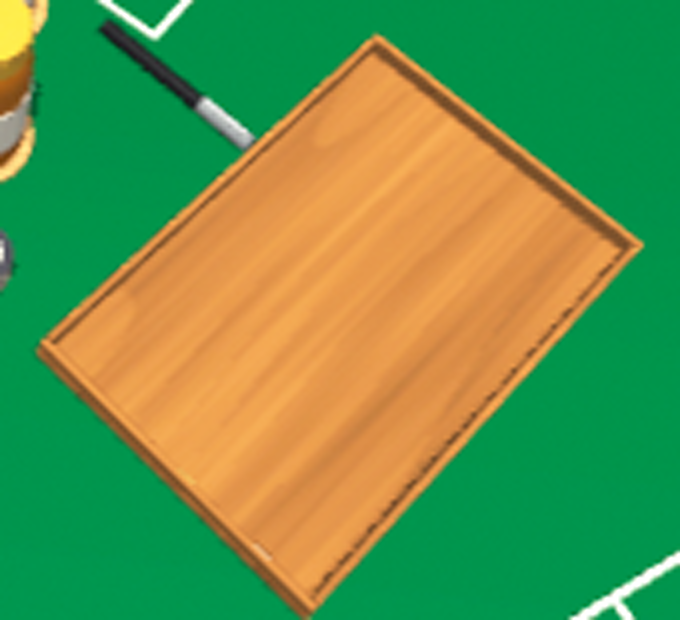

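```bash
cat > m2.py <<'E'
from h import *
from scipy.spatial.transform import Rotation as Ro
T=load('top0');S=load('scene0')
tk=lambda x,y:(70+(x+.5)/4-.5,145+(y+.5)/4-.5)
sk=lambda x,y:(300+(x+.5)/4-.5,225+(y+.5)/4-.5)
P=[]
for a,b in [((108,37),(308,614)),((494,65),(40,348)),((435,668),(376,36)),((33,635),(642,245))]:
    X,e=tri([(T,tk(*a)),(S,sk(*b))]);P.append(X);print(np.round(X,4),np.round(e,4),np.round(atz(T,tk(*a),.02)[:2],4))
P=np.array(P);c=P.mean(0);print(c)
print(np.linalg.norm(P[0]-P[1]),np.linalg.norm(P[1]-P[2]))
d=(P[0]+P[1]-P[2]-P[3]);d/=np.linalg.norm(d);print('x dir',d,np.degrees(np.arctan2(d[1],d[0])))
for k in (-1,0,1): print(k,c[:2]+k*.105*d[:2],np.hypot(*(c[:2]+k*.105*d[:2])))
R=Ro.from_quat(get_obs()['tool_rot']).as_matrix();print(R.round(3)); print('jaw ang',np.degrees(np.arctan2(R[1,2],R[0,2])))
E
python3 m2.py
```

```text
[0.6375 0.398  0.0145] [0.0021 0.0021] [0.6352 0.398 ]
[0.6168 0.1992 0.0103] [0.0006 0.0006] [0.6147 0.197 ]
[0.3061 0.2303 0.0111] [0.001 0.001] [0.3068 0.2276]
[0.3285 0.43   0.0162] [0.0006 0.0006] [0.3283 0.4292]
[0.47223115 0.31436597 0.01301746]
0.19994365296344715 0.3123091099443297
x dir [ 0.99485591 -0.10121781 -0.00408242] -5.80935005815322
-1 [0.36777128 0.32499384] 0.4907919167315152
0 [0.47223115 0.31436597] 0.5672990551006653
1 [0.57669102 0.3037381 ] 0.6517893546372099
[[-0.903 -0.     0.43 ]
 [-0.43   0.002 -0.903]
 [-0.    -1.    -0.002]]
jaw ang -64.51403930472175
```

Emit:
{"fn": "arm_command", "kwargs": {
  "plan": [
    [[0.6,1.4,0.3],-1.3],
    [[1.2,2.8,0.6],-2.6],
    [[1.8,4.2,0.9],-3.9],
    [[2.4,5.6,1.2],-5.2],
    [[3.0,7.0,1.5],-6.3]
  ],
  "fingers": 1,
  "force": 25
}}

```text
time: 0.65
position: [0.3442, -0.3875, 0.26]
tool_rot: [0.039, 0.706, -0.706, -0.039]
ft_force: [1.2, 0.2, 0.1]
grip_width: 0.0873
```

Emit:
{"fn": "arm_command", "kwargs": {
  "plan": [
    [[0.6,1.4,0],0],
    [[1.2,2.8,0],0],
    [[1.8,4.2,0],0],
    [[2.4,5.6,0],0],
    [[3.0,7.0,0],0]
  ]
}}

```text
time: 1.15
position: [0.4192, -0.2126, 0.26]
tool_rot: [0.037, 0.706, -0.706, -0.037]
ft_force: [-0.1, -0.7, 0.5]
grip_width: 0.0873
```

Emit:
{"fn": "arm_command", "kwargs": {
  "plan": [
    [[0.6,1.0,0.2],0],
    [[1.2,2.0,0.4],0],
    [[1.8,2.8,0.6],0],
    [[1.8,2.8,0.8],0],
    [[1.8,2.8,0.8],0]
  ]
}}

```text
time: 1.65
position: [0.4642, -0.1442, 0.2805]
tool_rot: [-0.037, -0.706, 0.707, 0.036]
ft_force: [-0.0, -0.1, 0.2]
grip_width: 0.0868
```

Run:
```python
from h import *
o=get_obs(); print(o['time'],o['position'],o['tool_rot'],o['q'])
c=snap('wrist','w1');d=load('w1')
for X in [(.5008,-.057,.209),(.4495,.0247,.150),(.530,.079,.134),(.515,.009,.068)]: print(proj(d,X))
```

```text
1.65 [ 0.46417954 -0.14415625  0.28050625] [-0.03675146 -0.70579073  0.70653472  0.03629691] [-5.31111771e-01  2.66479046e-01  1.69753881e+00 -6.89950273e-04
  1.17651918e+00  1.14330127e+00]
[154.74854524 190.26267233]
[103.87389741 236.97799384]
[ 31.77979488 154.96106002]
[139.59377744 153.93781934]
```

View pics/w1.png

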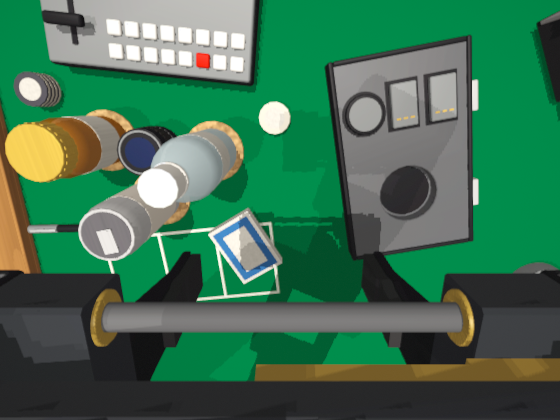

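Emit:
{"fn": "arm_command", "kwargs": {
  "plan": [
    [[0.5,1.2,0],0],
    [[1.0,2.4,0],0],
    [[1.46,3.48,0],0],
    [[1.46,3.48,0],0],
    [[1.46,3.48,0],0]
  ]
}}

```text
time: 2.2
position: [0.4999, -0.0579, 0.2796]
tool_rot: [-0.037, -0.706, 0.706, 0.037]
ft_force: [0.0, -0.3, -0.5]
grip_width: 0.0869
```

Run:
```python
from h import *
o=get_obs(); print(o['time'],o['position'],o['tool_rot'],o['q'])
c=snap('wrist','w2');snap('scene','s2');snap('top','t2');d=load('w2')
p=o['position']
for X in [(.5008,-.057,.209),(.4495,.0247,.150),(.530,.079,.134),(.515,.009,.068)]: print(proj(d,X))
print(proj(load('s2'),p),proj(load('t2'),p))
crop('s2',200,80,140,150,4,'s2c')
```

```text
2.2 [ 0.4998842  -0.05790832  0.27964389] [-0.03663455 -0.70591474  0.70635442  0.03749293] [-3.37151165e-01  2.93788670e-01  1.65903312e+00 -1.01020263e-03
  1.18976146e+00  1.33890148e+00]
[279.51380899 225.46608288]
[201.07689516 262.90615705]
[132.82256528 183.55131536]
[221.07694639 177.40423118]
[259.75000737 147.17094518] [328.10381694 187.3713546 ]
```

View pics/w2.png

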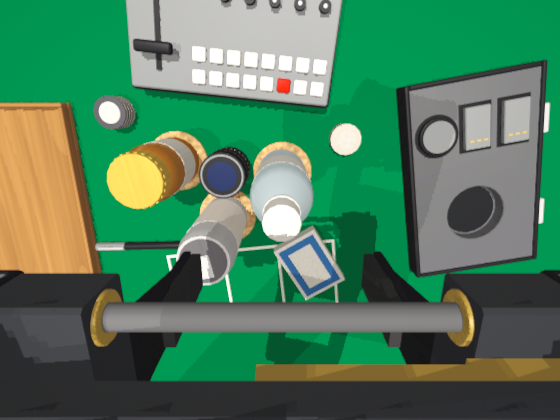

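View pics/s2c.png

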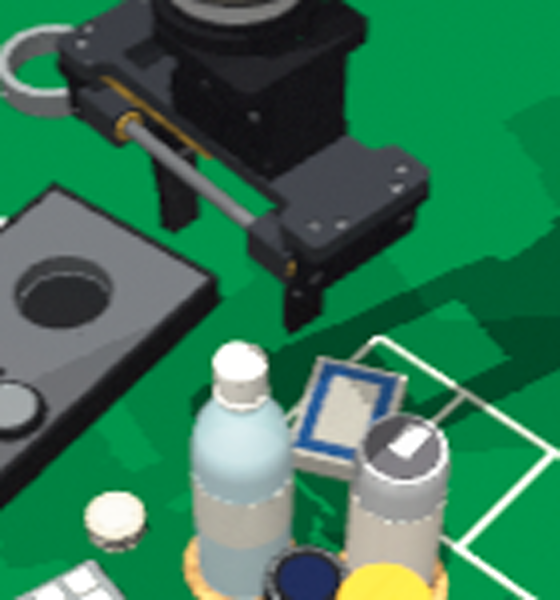

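View pics/t2.png

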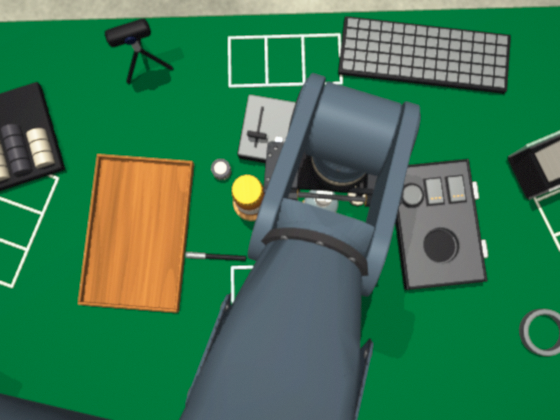

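Run:
```python
from h import *
for n,a,b in [('cap',(160,186.5),(281.5,219)),('jar',(37.5,152),(140,179)),('lens',(145,151),(224,172))]:
    print(n,tri([(load('w1'),a),(load('w2'),b)]), atz(load('w2'),b,dict(cap=.209,jar=.134,lens=.068)[n]))
```

```text
cap (array([ 0.50222625, -0.05844749,  0.20083363]), [np.float64(0.0007013587429852736), np.float64(0.0007013587429853373)]) [ 0.50566763 -0.05898643  0.209     ]
jar (array([0.53304459, 0.07074107, 0.13621575]), [np.float64(0.0009442022399380536), np.float64(0.0009442022399380046)]) [0.53356559 0.07127899 0.134     ]
lens (array([0.51731631, 0.00799866, 0.05312762]), [np.float64(0.00102263280882911), np.float64(0.0010226328088290527)]) [0.52079063 0.00472616 0.068     ]
```

Emit:
{"fn": "arm_command", "kwargs": {
  "plan": [
    [[0.04,0,-1],0],
    [[0.04,0,-2],0],
    [[0.04,0,-3],0],
    [[0.04,0,-3.7],0],
    [[0.04,0,-4.05],0]
  ]
}}

```text
time: 2.85
position: [0.5002, -0.058, 0.1773]
tool_rot: [0.037, 0.706, -0.706, -0.039]
ft_force: [-0.5, -0.1, 0.6]
grip_width: 0.087
```

Emit:
{"fn": "arm_command", "kwargs": {
  "plan": [
    [[0,0,0],0],
    [[0,0,0],0],
    [[0,0,0],0],
    [[0,0,0],0],
    [[0,0,0],0]
  ],
  "fingers": -1,
  "force": 25
}}

```text
time: 3.35
position: [0.5018, -0.0572, 0.1795]
tool_rot: [-0.038, -0.706, 0.706, 0.037]
ft_force: [0.2, 0.1, 0.6]
grip_width: 0.0549
```

Emit:
{"fn": "arm_command", "kwargs": {
  "plan": [
    [[0,0,0],0],
    [[0,0,0],0],
    [[0,0,0],0],
    [[0,0,0],0],
    [[0,0,0],0]
  ]
}}

```text
time: 3.85
position: [0.5015, -0.0573, 0.1788]
tool_rot: [-0.037, -0.706, 0.706, 0.037]
ft_force: [-0.7, -1.0, 0.3]
grip_width: 0.0292
```

Run:
```python
from h import *
o=get_obs(); print(o['time'],o['position'],o['grip_width'],o['ft_force'])
c=snap('wrist','w3');snap('scene','s3')
crop('s3',200,80,140,150,4,'s3c')
```

```text
3.85 [ 0.5015084  -0.05726157  0.17883429] 0.029187239463571983 [-0.72950383 -1.044492    0.28539565]
```

View pics/w3.png

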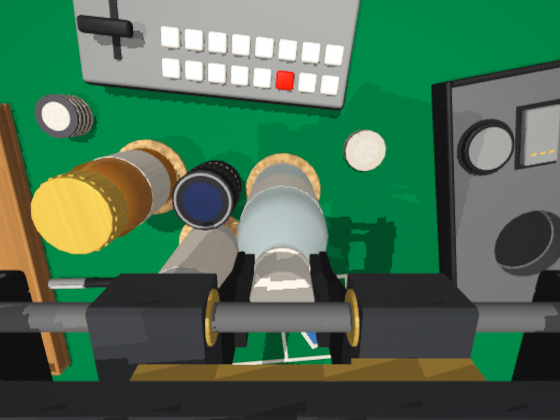

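View pics/s3c.png

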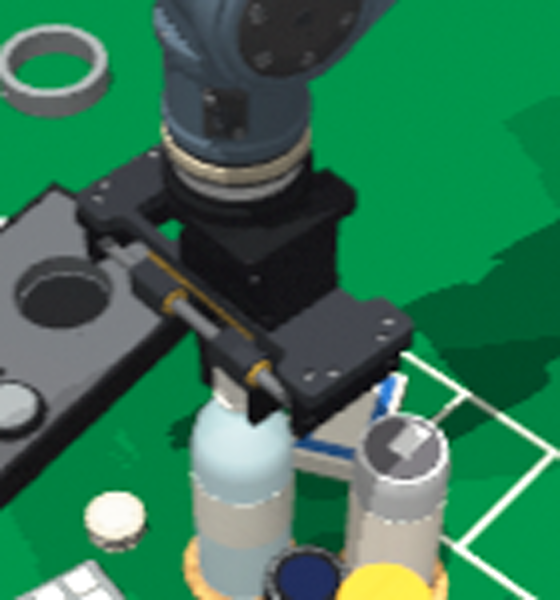

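Emit:
{"fn": "arm_command", "kwargs": {
  "plan": [
    [[0,0,0.3],0],
    [[0,0,1.0],0],
    [[0,0,2.0],0],
    [[0,0,3.0],0],
    [[0,0,4.0],0]
  ]
}}

```text
time: 4.45
position: [0.5005, -0.0567, 0.2792]
tool_rot: [0.036, 0.706, -0.706, -0.038]
ft_force: [0.2, -0.7, -4.1]
grip_width: 0.029
```

Emit:
{"fn": "arm_command", "kwargs": {
  "plan": [
    [[0,0,0.8],0],
    [[0,0,1.6],0],
    [[0,0,2.3],0],
    [[0,0,2.6],0],
    [[0,0,2.6],0]
  ]
}}

```text
time: 4.95
position: [0.5016, -0.0571, 0.3444]
tool_rot: [-0.038, -0.706, 0.706, 0.037]
ft_force: [1.2, -0.1, -4.6]
grip_width: 0.0291
```

Run:
```python
from h import *
o=get_obs(); print(o['time'],o['position'],o['tool_rot'],o['grip_width'],o['ft_force'],o['q'])
snap('scene','s4')
```

```text
4.95 [ 0.50157527 -0.05710879  0.34440915] [-0.03758266 -0.70604123  0.70622562  0.03658824] 0.02909889558107747 [ 1.20814716 -0.09598759 -4.56313419] [-3.35152250e-01  2.30951434e-01  1.55952804e+00  1.45406590e-04
  1.34968993e+00  1.34055396e+00]
```

View pics/s4.png

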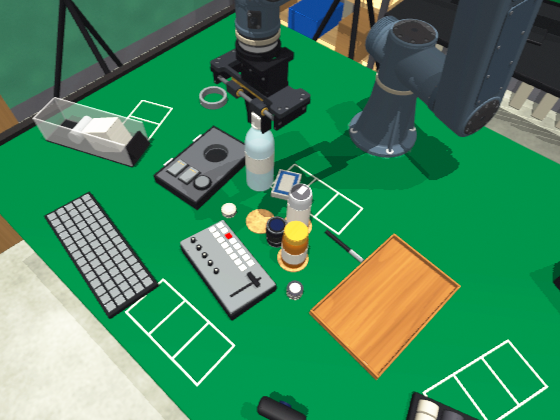

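Emit:
{"fn": "arm_command", "kwargs": {
  "plan": [
    [[0.1,0.5,0],0],
    [[0.3,1.5,0],0],
    [[0.6,2.8,0],0],
    [[0.9,4.2,0],0],
    [[1.2,5.6,0],0]
  ]
}}

```text
time: 5.5
position: [0.5308, 0.085, 0.3423]
tool_rot: [0.036, 0.706, -0.706, -0.038]
ft_force: [0.5, -0.8, -4.1]
grip_width: 0.0296
```

Emit:
{"fn": "arm_command", "kwargs": {
  "plan": [
    [[0.3,1.4,0],0],
    [[0.6,2.8,0],0],
    [[0.9,4.2,0],0],
    [[1.2,5.6,0],0],
    [[1.4,6.8,0],0]
  ]
}}

```text
time: 6.0
position: [0.5656, 0.2558, 0.3418]
tool_rot: [0.036, 0.706, -0.706, -0.038]
ft_force: [0.5, 0.5, -4.0]
grip_width: 0.0291
```

Emit:
{"fn": "arm_command", "kwargs": {
  "plan": [
    [[0.2,1.0,0],0],
    [[0.35,1.6,0],0],
    [[0.4,2.0,-0.2],0],
    [[0.4,2.0,-1.0],0],
    [[0.4,2.0,-2.0],0]
  ]
}}

```text
time: 6.5
position: [0.5768, 0.303, 0.2936]
tool_rot: [0.038, 0.706, -0.706, -0.036]
ft_force: [0.4, 1.1, -5.1]
grip_width: 0.0291
```

Run:
```python
from h import *
o=get_obs(); print(o['time'],o['position'],o['tool_rot'],o['grip_width'],o['ft_force'],o['q'])
snap('scene','s5')
```

```text
6.5 [0.57684041 0.30296193 0.29363492] [ 0.0377456   0.70616476 -0.70610312 -0.03640038] 0.02911783270331839 [ 0.37790233  1.09800071 -5.07488985] [ 3.12700205e-01  4.98750874e-01  1.27711705e+00 -6.10946204e-04
  1.36391663e+00  1.98852789e+00]
```

View pics/s5.png

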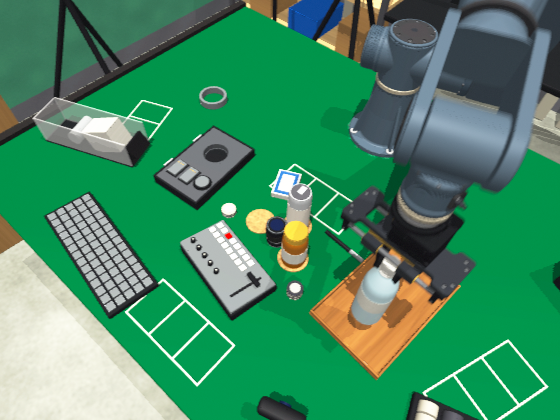

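Emit:
{"fn": "arm_command", "kwargs": {
  "plan": [
    [[0,0,-1.2],0],
    [[0,0,-2.4],0],
    [[0,0,-3.4],0],
    [[0,0,-4.0],0],
    [[0,0,-4.2],0]
  ]
}}

```text
time: 7.05
position: [0.575, 0.3016, 0.1863]
tool_rot: [-0.036, -0.705, 0.707, 0.039]
ft_force: [-0.3, 0.5, -3.6]
grip_width: 0.0291
```

Emit:
{"fn": "arm_command", "kwargs": {
  "plan": [
    [[0,0,-0.1],0],
    [[0,0,-0.2],0],
    [[0,0,-0.28],0],
    [[0,0,-0.34],0],
    [[0,0,-0.34],0]
  ]
}}

```text
time: 7.55
position: [0.5766, 0.3029, 0.1807]
tool_rot: [0.037, 0.706, -0.706, -0.037]
ft_force: [-1.0, 0.5, -4.4]
grip_width: 0.0289
```

Not yet in contact; a touch further.

Emit:
{"fn": "arm_command", "kwargs": {
  "plan": [
    [[0,0,-0.04],0],
    [[0,0,-0.08],0],
    [[0,0,-0.08],0]
  ]
}}

```text
time: 7.85
position: [0.5773, 0.3031, 0.1799]
tool_rot: [0.038, 0.706, -0.706, -0.036]
ft_force: [-1.4, -1.6, 3.4]
grip_width: 0.0293
```

Emit:
{"fn": "arm_command", "kwargs": {
  "plan": [
    [[0,0,-0.04],0],
    [[0,0,-0.06],0],
    [[0,0,-0.06],0]
  ]
}}

```text
time: 8.15
position: [0.578, 0.3032, 0.1799]
tool_rot: [0.039, 0.707, -0.706, -0.035]
ft_force: [-2.8, -1.2, 9.0]
grip_width: 0.0292
```

Emit:
{"fn": "arm_command", "kwargs": {
  "plan": [
    [[0,0,0.06],0],
    [[0,0,0.06],0],
    [[0,0,0.06],0],
    [[0,0,0.06],0],
    [[0,0,0.06],0]
  ],
  "fingers": 1
}}

```text
time: 8.65
position: [0.5763, 0.3028, 0.1778]
tool_rot: [-0.037, -0.706, 0.706, 0.037]
ft_force: [0.9, 0.9, -0.5]
grip_width: 0.0617
```

Emit:
{"fn": "arm_command", "kwargs": {
  "plan": [
    [[0,0,0],0],
    [[0,0,0],0],
    [[0,0,1],0],
    [[0,0,2],0],
    [[0,0,2.5],0]
  ]
}}

```text
time: 9.15
position: [0.5776, 0.3033, 0.2431]
tool_rot: [0.038, 0.707, -0.706, -0.036]
ft_force: [0.6, 0.0, -0.4]
grip_width: 0.0868
```

Run:
```python
from h import *
o=get_obs(); print(o['time'],o['position'],o['tool_rot'],o['grip_width'],o['ft_force'],o['q'])
snap('scene','s6')
```

```text
9.15 [0.57756054 0.30326793 0.24306114] [ 0.03830968  0.70661601 -0.70565005 -0.03583568] 0.08677240457445635 [ 0.55773716  0.0081098  -0.38602523] [3.12511403e-01 5.43388272e-01 1.33986938e+00 2.87650260e-05
 1.25457911e+00 1.98820448e+00]
```

View pics/s6.png

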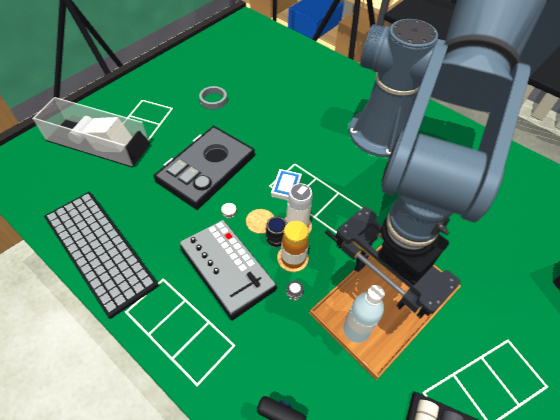

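Emit:
{"fn": "arm_command", "kwargs": {
  "plan": [
    [[-0.4,-0.8,0],0],
    [[-1.0,-2.1,0],0],
    [[-1.6,-3.5,0],0],
    [[-2.2,-4.9,0],0],
    [[-2.8,-6.2,0],0]
  ]
}}

```text
time: 9.7
position: [0.5051, 0.1465, 0.24]
tool_rot: [-0.037, -0.706, 0.706, 0.037]
ft_force: [0.7, -0.3, -0.9]
grip_width: 0.0868
```

Emit:
{"fn": "arm_command", "kwargs": {
  "plan": [
    [[-0.6,-1.4,0],0],
    [[-1.2,-2.8,0],0],
    [[-1.8,-4.0,0],0],
    [[-2.32,-4.92,0],0],
    [[-2.32,-4.92,0],0]
  ]
}}

```text
time: 10.2
position: [0.4463, 0.0231, 0.2401]
tool_rot: [-0.037, -0.706, 0.706, 0.039]
ft_force: [-0.0, -0.2, -0.3]
grip_width: 0.0871
```

Run:
```python
from h import *
o=get_obs(); print(o['time'],o['position'],o['tool_rot'],o['grip_width'],o['ft_force'],o['q'])
snap('scene','s7');snap('wrist','w7')
crop('s7',230,80,140,150,4,'s7c'); print(proj(load('s7'),o['position']))
```

```text
10.2 [0.44632079 0.02305462 0.24012246] [-0.03742495 -0.70595079  0.70617353  0.03939298] 0.0871266182943643 [-0.03506214 -0.19363688 -0.26822655] [-1.98884314e-01  2.63792462e-01  1.83633684e+00 -8.24285520e-04
  1.04417232e+00  1.48101784e+00]
[303.99045181 164.79383484]
```

View pics/s7c.png

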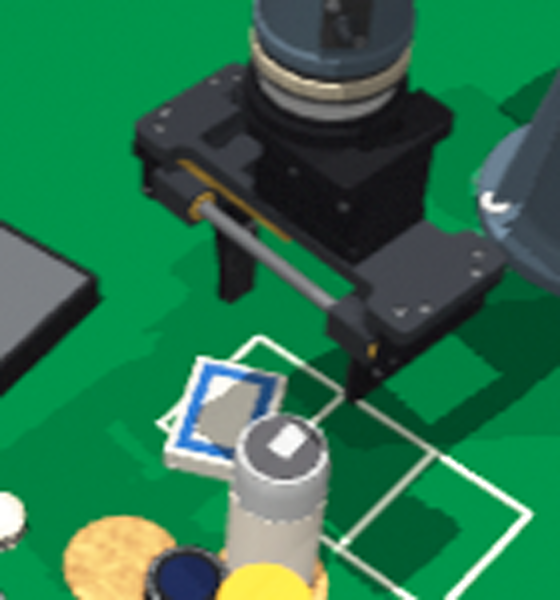

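View pics/w7.png

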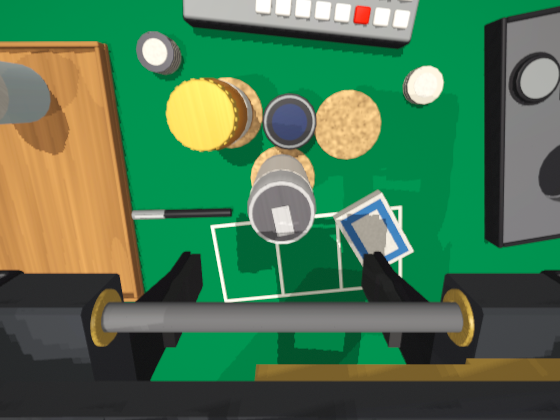

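Emit:
{"fn": "arm_command", "kwargs": {
  "plan": [
    [[0,0,-1],0],
    [[0,0,-2.2],0],
    [[0,0,-3.4],0],
    [[0,0,-4.6],0],
    [[0,0,-5.4],0]
  ]
}}

```text
time: 10.8
position: [0.4484, 0.0261, 0.1038]
tool_rot: [0.036, 0.706, -0.706, -0.037]
ft_force: [-0.6, 0.6, 0.2]
grip_width: 0.0869
```

Emit:
{"fn": "arm_command", "kwargs": {
  "plan": [
    [[0,0,-0.4],0],
    [[0,0,-0.5],0],
    [[0,0,-0.5],0],
    [[0,0,-0.5],0],
    [[0,0,-0.5],0]
  ],
  "force": 30
}}

```text
time: 11.3
position: [0.4492, 0.0248, 0.0942]
tool_rot: [-0.038, -0.706, 0.706, 0.036]
ft_force: [-0.6, 0.9, -0.4]
grip_width: 0.0868
```

Emit:
{"fn": "arm_command", "kwargs": {
  "plan": [
    [[0,0,0],0],
    [[0,0,0],0],
    [[0,0,0],0],
    [[0,0,0],0],
    [[0,0,0],0]
  ],
  "fingers": -1,
  "force": 30
}}

```text
time: 11.8
position: [0.4485, 0.0248, 0.0933]
tool_rot: [-0.037, -0.706, 0.706, 0.037]
ft_force: [0.5, -0.7, 0.9]
grip_width: 0.057
```

Emit:
{"fn": "arm_command", "kwargs": {
  "plan": [
    [[0,0,0],0],
    [[0,0,0],0],
    [[0,0,0],0]
  ]
}}

```text
time: 12.1
position: [0.4485, 0.0248, 0.0933]
tool_rot: [-0.037, -0.706, 0.706, 0.037]
ft_force: [0.2, -0.4, 1.3]
grip_width: 0.0572
```

Emit:
{"fn": "arm_command", "kwargs": {
  "plan": [
    [[0,0,0.3],0],
    [[0,0,1.0],0],
    [[0,0,2.0],0],
    [[0,0,3.0],0],
    [[0,0.2,4.0],0]
  ]
}}

```text
time: 12.6
position: [0.4478, 0.0297, 0.1942]
tool_rot: [0.037, 0.706, -0.706, -0.038]
ft_force: [0.3, -0.2, -3.4]
grip_width: 0.0574
```

Emit:
{"fn": "arm_command", "kwargs": {
  "plan": [
    [[0,0.8,0],0],
    [[0.1,2.0,0],0],
    [[0.2,3.3,0],0],
    [[0.3,4.6,0],0],
    [[0.4,5.9,0],0]
  ]
}}

```text
time: 13.1
position: [0.4577, 0.1785, 0.1933]
tool_rot: [-0.037, -0.706, 0.706, 0.038]
ft_force: [-0.0, -0.9, -2.5]
grip_width: 0.0567
```

Emit:
{"fn": "arm_command", "kwargs": {
  "plan": [
    [[0.1,1.3,0],0],
    [[0.2,2.6,0],0],
    [[0.3,3.8,0],0],
    [[0.45,4.8,0],0],
    [[0.52,5.44,0],0]
  ]
}}

```text
time: 13.6
position: [0.471, 0.315, 0.1932]
tool_rot: [0.036, 0.706, -0.706, -0.037]
ft_force: [0.4, -1.2, -2.6]
grip_width: 0.0569
```

Emit:
{"fn": "arm_command", "kwargs": {
  "plan": [
    [[0,0,-0.5],0],
    [[0,0,-1.4],0],
    [[0,0,-2.4],0],
    [[0,0,-3.2],0],
    [[0,0,-3.6],0]
  ]
}}

```text
time: 14.1
position: [0.4694, 0.3112, 0.1007]
tool_rot: [-0.036, -0.705, 0.707, 0.039]
ft_force: [-0.8, 0.9, -1.9]
grip_width: 0.0574
```

Run:
```python
from h import *
o=get_obs(); print(o['time'],o['position'],o['tool_rot'],o['grip_width'],o['ft_force'],o['q'])
snap('scene','s8')
```

```text
14.1 [0.46939417 0.31123507 0.10071207] [-0.03556951 -0.70503598  0.70718742  0.03930686] 0.05737546342781217 [-0.80250113  0.88323224 -1.90401584] [ 3.87390042e-01  6.17255547e-01  1.68955113e+00 -6.70059077e-04
  8.40864231e-01  2.06457590e+00]
```

View pics/s8.png

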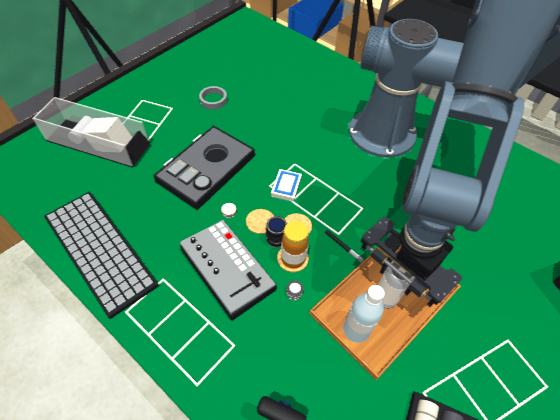

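Emit:
{"fn": "arm_command", "kwargs": {
  "plan": [
    [[0,0,-0.1],0],
    [[0,0,-0.2],0],
    [[0,0,-0.3],0],
    [[0,0,-0.34],0],
    [[0,0,-0.34],0]
  ]
}}

```text
time: 14.65
position: [0.4716, 0.3135, 0.0951]
tool_rot: [0.037, 0.706, -0.706, -0.037]
ft_force: [-0.5, -0.4, -1.9]
grip_width: 0.0569
```

Emit:
{"fn": "arm_command", "kwargs": {
  "plan": [
    [[0,0,-0.04],0],
    [[0,0,-0.08],0],
    [[0,0,-0.08],0]
  ]
}}

```text
time: 14.95
position: [0.4718, 0.3135, 0.0943]
tool_rot: [0.037, 0.706, -0.706, -0.037]
ft_force: [-0.5, -0.7, 6.9]
grip_width: 0.0571
```

Contact. Release and lift.

Emit:
{"fn": "arm_command", "kwargs": {
  "plan": [
    [[0,0,0],0],
    [[0,0,0],0],
    [[0,0,0],0],
    [[0,0,0],0],
    [[0,0,0.4],0]
  ],
  "fingers": 1
}}

```text
time: 15.45
position: [0.4704, 0.3129, 0.1019]
tool_rot: [-0.036, -0.706, 0.707, 0.038]
ft_force: [0.1, 0.3, 0.1]
grip_width: 0.0847
```

Emit:
{"fn": "arm_command", "kwargs": {
  "plan": [
    [[0,0,0.8],0],
    [[0,0,2.2],0],
    [[0,0,3.6],0],
    [[0,0,4.6],0],
    [[0,0,4.6],0]
  ]
}}

```text
time: 15.95
position: [0.4741, 0.3145, 0.2226]
tool_rot: [0.04, 0.708, -0.705, -0.034]
ft_force: [0.9, 0.3, 0.8]
grip_width: 0.0873
```

Run:
```python
from h import *
o=get_obs(); print(o['time'],o['position'],o['grip_width'],o['ft_force'])
snap('scene','s9')
```

```text
15.95 [0.47408163 0.31454789 0.22256537] 0.08731235173278902 [0.9102617  0.27782508 0.81266158]
```

View pics/s9.png

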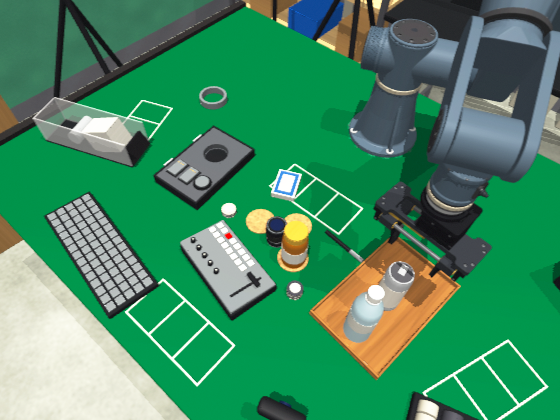

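Emit:
{"fn": "arm_command", "kwargs": {
  "plan": [
    [[0.1,-0.6,0],0],
    [[0.4,-1.8,0],0],
    [[0.7,-3.1,0],0],
    [[1.0,-4.4,0],0],
    [[1.3,-5.6,0],0]
  ]
}}

```text
time: 16.5
position: [0.5027, 0.1708, 0.216]
tool_rot: [-0.036, -0.706, 0.707, 0.039]
ft_force: [0.1, 0.8, -0.6]
grip_width: 0.0871
```

Emit:
{"fn": "arm_command", "kwargs": {
  "plan": [
    [[0.3,-1.2,0],0],
    [[0.6,-2.4,0],0],
    [[0.9,-3.4,0],0],
    [[1.02,-3.8,0],0],
    [[1.02,-3.8,0],0]
  ]
}}

```text
time: 17.0
position: [0.529, 0.0768, 0.2166]
tool_rot: [-0.037, -0.706, 0.706, 0.039]
ft_force: [0.2, 0.6, -0.7]
grip_width: 0.0872
```

Run:
```python
from h import *
o=get_obs(); print(o['time'],o['position'],o['grip_width'],o['ft_force'])
snap('wrist','w10')
```

```text
17.0 [0.52895033 0.07675568 0.21663053] 0.08724757792109152 [ 0.20463764  0.61008038 -0.66630099]
```

View pics/w10.png

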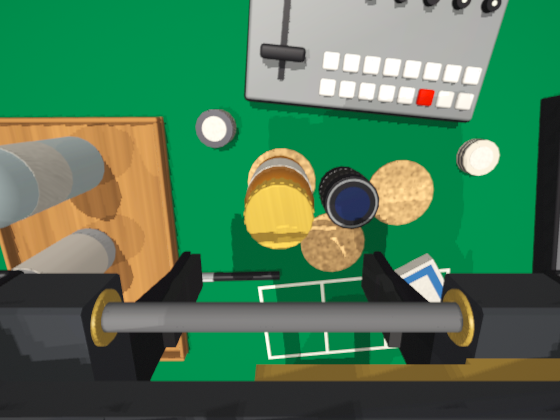

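Emit:
{"fn": "arm_command", "kwargs": {
  "plan": [
    [[0,0,-1],0],
    [[0,0,-2.2],0],
    [[0,0,-3.4],0],
    [[0,0,-4.2],0],
    [[0,0,-4.52],0]
  ]
}}

```text
time: 17.55
position: [0.527, 0.0798, 0.1026]
tool_rot: [0.035, 0.706, -0.706, -0.038]
ft_force: [0.1, 0.1, 0.0]
grip_width: 0.0869
```

Emit:
{"fn": "arm_command", "kwargs": {
  "plan": [
    [[0,0,0],0],
    [[0,0,0],0],
    [[0,0,0],0],
    [[0,0,0],0],
    [[0,0,0],0]
  ],
  "fingers": -1,
  "force": 30
}}

```text
time: 18.05
position: [0.5299, 0.0783, 0.1056]
tool_rot: [-0.038, -0.706, 0.706, 0.037]
ft_force: [-0.1, -0.1, 0.1]
grip_width: 0.0548
```

Emit:
{"fn": "arm_command", "kwargs": {
  "plan": [
    [[0,0,0],0],
    [[0,0,0],0],
    [[0,0,0],0]
  ]
}}

```text
time: 18.35
position: [0.53, 0.0784, 0.1055]
tool_rot: [0.038, 0.706, -0.706, -0.037]
ft_force: [-0.7, 0.5, 5.9]
grip_width: 0.0532
```

Run:
```python
from h import *
o=get_obs(); print(o['time'],o['position'],o['grip_width'],o['ft_force'])
snap('wrist','w11');snap('scene','s11');crop('s11',230,110,140,150,4,'s11c')
```

```text
18.35 [0.53001285 0.07840442 0.10552271] 0.053159241133173094 [-0.70449269  0.49014724  5.8974958 ]
```

View pics/s11c.png

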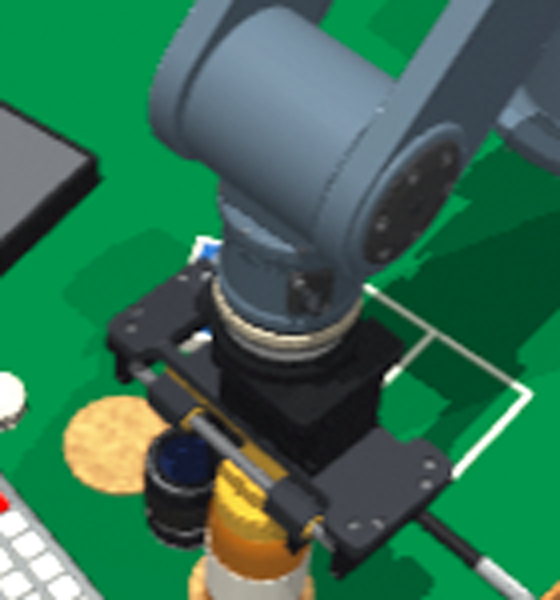

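Emit:
{"fn": "arm_command", "kwargs": {
  "plan": [
    [[0,0,0.3],0],
    [[0,0,1.0],0],
    [[0,0,2.0],0],
    [[0,0,3.0],0],
    [[-0.2,0.3,4.0],0]
  ]
}}

```text
time: 18.95
position: [0.5242, 0.0851, 0.2051]
tool_rot: [-0.037, -0.706, 0.706, 0.038]
ft_force: [0.2, -0.1, -3.5]
grip_width: 0.0533
```

Emit:
{"fn": "arm_command", "kwargs": {
  "plan": [
    [[-0.5,0.7,0],0],
    [[-1.2,1.7,0],0],
    [[-1.9,2.8,0],0],
    [[-2.6,3.9,0],0],
    [[-3.3,5.0,0],0]
  ]
}}

```text
time: 19.45
position: [0.4402, 0.2114, 0.2042]
tool_rot: [-0.036, -0.706, 0.706, 0.038]
ft_force: [-0.4, 0.4, -3.6]
grip_width: 0.0533
```

Emit:
{"fn": "arm_command", "kwargs": {
  "plan": [
    [[-0.7,1.1,0],0],
    [[-1.4,2.2,0],0],
    [[-2.1,3.3,0],0],
    [[-2.7,4.2,0],0],
    [[-2.98,4.54,0],0]
  ]
}}

```text
time: 19.95
position: [0.3651, 0.3254, 0.2042]
tool_rot: [-0.035, -0.706, 0.706, 0.037]
ft_force: [0.0, -0.2, -3.6]
grip_width: 0.0535
```

Emit:
{"fn": "arm_command", "kwargs": {
  "plan": [
    [[0,0,-0.5],0],
    [[0,0,-1.4],0],
    [[0,0,-2.4],0],
    [[0,0,-3.2],0],
    [[0,0,-3.6],0]
  ]
}}

```text
time: 20.45
position: [0.3664, 0.3231, 0.113]
tool_rot: [-0.036, -0.705, 0.707, 0.038]
ft_force: [0.2, -0.0, -3.5]
grip_width: 0.053
```

Run:
```python
from h import *
o=get_obs(); print(o['time'],o['position'],o['tool_rot'],o['grip_width'],o['ft_force'],o['q'])
snap('scene','s12')
```

```text
20.45 [0.3664383  0.32307852 0.11298116] [-0.03602106 -0.70521283  0.70703553  0.03844616] 0.05299561951800885 [ 0.22542482 -0.0058257  -3.52149602] [ 4.93650168e-01  5.24305946e-01  1.86945496e+00 -6.15660625e-04
  7.52101478e-01  2.17025850e+00]
```

View pics/s12.png

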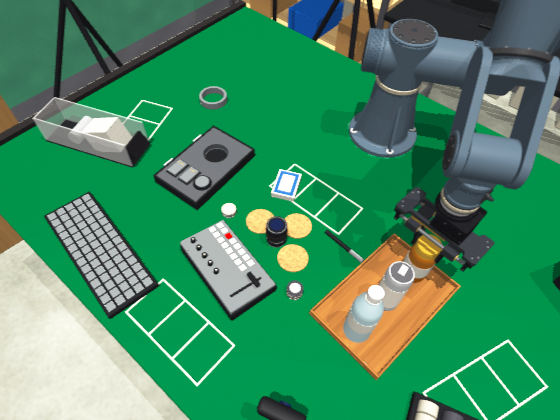

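Emit:
{"fn": "arm_command", "kwargs": {
  "plan": [
    [[0,0,-0.1],0],
    [[0,0,-0.2],0],
    [[0,0,-0.3],0],
    [[0,0,-0.34],0],
    [[0,0,-0.34],0]
  ]
}}

```text
time: 21.0
position: [0.3676, 0.3245, 0.1066]
tool_rot: [0.037, 0.706, -0.706, -0.037]
ft_force: [0.2, -1.5, -3.3]
grip_width: 0.0531
```

Emit:
{"fn": "arm_command", "kwargs": {
  "plan": [
    [[0,0,-0.04],0],
    [[0,0,-0.08],0],
    [[0,0,-0.08],0]
  ]
}}

```text
time: 21.3
position: [0.3678, 0.3247, 0.1065]
tool_rot: [0.038, 0.706, -0.706, -0.036]
ft_force: [-2.8, -1.1, 13.2]
grip_width: 0.0533
```

Emit:
{"fn": "arm_command", "kwargs": {
  "plan": [
    [[0,0,0.06],0],
    [[0,0,0.06],0],
    [[0,0,0.06],0],
    [[0,0,0.06],0],
    [[0,0,0.06],0]
  ],
  "fingers": 1
}}

```text
time: 21.8
position: [0.3674, 0.3243, 0.1056]
tool_rot: [-0.037, -0.706, 0.706, 0.037]
ft_force: [-0.6, -0.4, -0.5]
grip_width: 0.0833
```

Emit:
{"fn": "arm_command", "kwargs": {
  "plan": [
    [[0,0,0.6],0],
    [[0,0,2.0],0],
    [[0,0,3.4],0],
    [[0,0,4.6],0],
    [[0,0,4.6],0]
  ]
}}

```text
time: 22.3
position: [0.37, 0.3258, 0.2246]
tool_rot: [0.04, 0.708, -0.704, -0.034]
ft_force: [0.3, 0.2, 0.0]
grip_width: 0.0867
```

Run:
```python
from h import *
o=get_obs(); print(o['time'],o['position'],o['grip_width'],o['ft_force'])
snap('scene','s13');snap('top','t13'); crop('s13',230,180,60,60,10,'s13c')
```

```text
22.3 [0.36999549 0.3258342  0.22456014] 0.0866630085828045 [0.28472127 0.16614297 0.02942233]
```

View pics/s13.png

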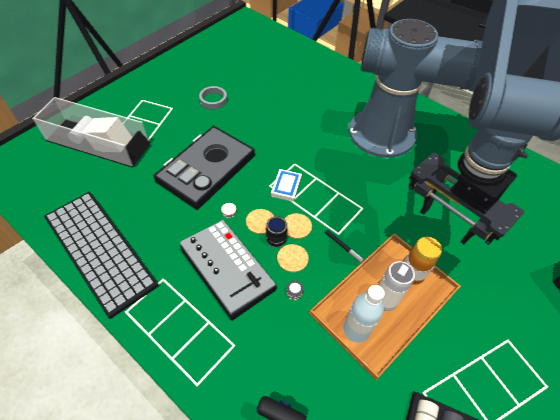

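View pics/t13.png

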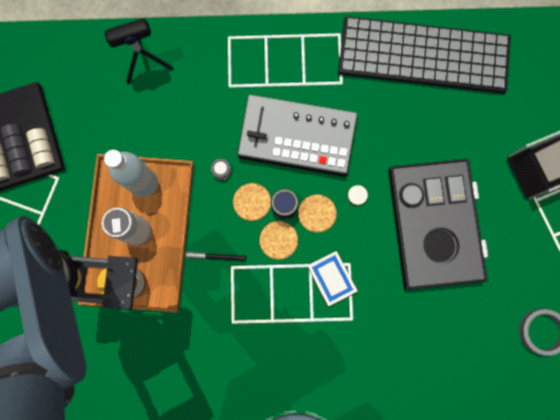

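View pics/s13c.png

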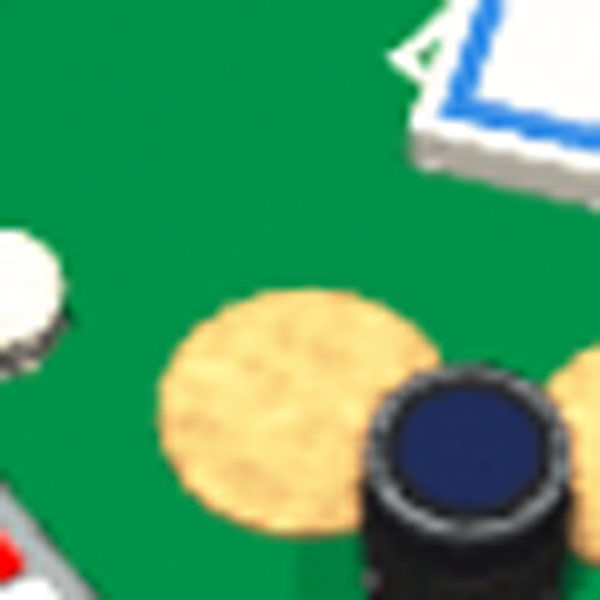

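```bash
cat > m3.py <<'E'
from h import *
def blobs(fn,box):
    d=load(fn);hsv=cv2.cvtColor(d['p'][:,:,::-1].copy(),cv2.COLOR_BGR2HSV)
    m=cv2.inRange(hsv,(8,60,120),(28,255,255));k=np.zeros_like(m);x0,y0,x1,y1=box;k[y0:y1,x0:x1]=m[y0:y1,x0:x1]
    cs,_=cv2.findContours(k,cv2.RETR_EXTERNAL,cv2.CHAIN_APPROX_NONE);out=[]
    for c in cs:
        if cv2.contourArea(c)>200:
            h=cv2.convexHull(c);e=cv2.fitEllipse(h);out.append(e)
    return d,out
for fn,box in [('t13',(225,170,345,265)),('s13',(235,195,325,280))]:
    d,o=blobs(fn,box)
    for e in o: print(fn,np.round(e[0],1),np.round(e[1],1),np.round(atz(d,e[0],.004)[:2],4))
E
python3 m3.py
python3 - <<'E'
from h import *
crop('t13',265,180,50,45,12,'t13c')
E
```

```text
t13 [278.3 240. ] [37.3 38.1] [0.4467 0.0245]
t13 [316.8 213.1] [37.2 37.7] [ 0.5006 -0.0568]
t13 [251.6 201.6] [37.1 37.5] [0.5285 0.0782]
s13 [292.4 257.6] [27.1 31. ] [0.5321 0.0779]
s13 [296.7 225.4] [24.5 29.2] [0.4504 0.0245]
s13 [259.9 220.8] [24.3 28.8] [ 0.5047 -0.0575]
```

View pics/t13c.png

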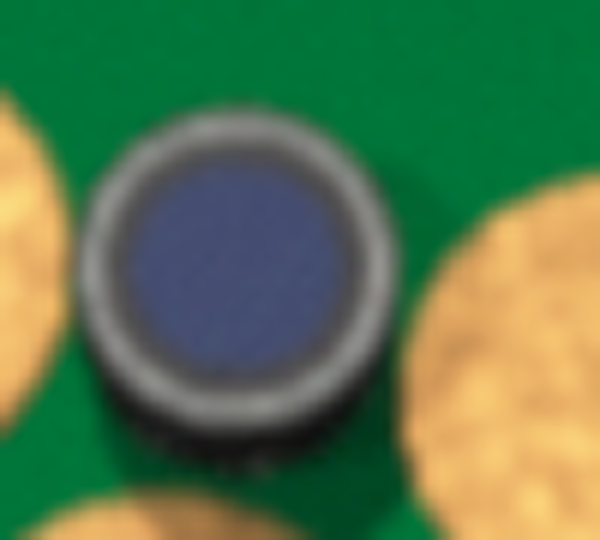

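Emit:
{"fn": "arm_command", "kwargs": {
  "plan": [
    [[0.4,-0.8,0],0],
    [[1.0,-2.1,0],0],
    [[1.6,-3.5,0],0],
    [[2.3,-4.9,0],0],
    [[3.0,-6.3,0],0]
  ]
}}

```text
time: 22.9
position: [0.4415, 0.1654, 0.219]
tool_rot: [-0.036, -0.706, 0.706, 0.038]
ft_force: [0.6, 0.7, 0.1]
grip_width: 0.0871
```

Emit:
{"fn": "arm_command", "kwargs": {
  "plan": [
    [[0.7,-1.4,0],0],
    [[1.3,-2.8,0],0],
    [[1.9,-4.2,0],0],
    [[2.6,-5.5,0],0],
    [[2.92,-6.3,0],0]
  ]
}}

```text
time: 23.4
position: [0.5159, 0.0069, 0.2188]
tool_rot: [-0.037, -0.706, 0.706, 0.039]
ft_force: [-0.4, 0.4, 0.9]
grip_width: 0.087
```

Emit:
{"fn": "arm_command", "kwargs": {
  "plan": [
    [[0,0,-0.8],0],
    [[0,0,-1.8],0],
    [[0,0,-2.8],0],
    [[0,0,-3.4],0],
    [[0,0,-3.4],0]
  ]
}}

```text
time: 23.9
position: [0.5122, 0.0098, 0.132]
tool_rot: [0.034, 0.707, -0.706, -0.041]
ft_force: [-1.2, -0.4, 1.2]
grip_width: 0.0871
```

Run:
```python
from h import *
o=get_obs(); print(o['time'],o['position'],o['grip_width'],o['ft_force'])
snap('wrist','w14');snap('scene','s14');crop('s14',210,120,140,150,4,'s14c')
```

```text
23.9 [0.51217728 0.00981649 0.13203112] 0.08710193246585471 [-1.1989671  -0.38102063  1.22916479]
```

View pics/w14.png

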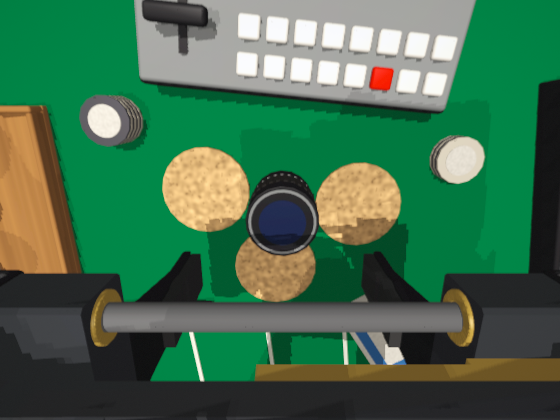

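View pics/s14c.png

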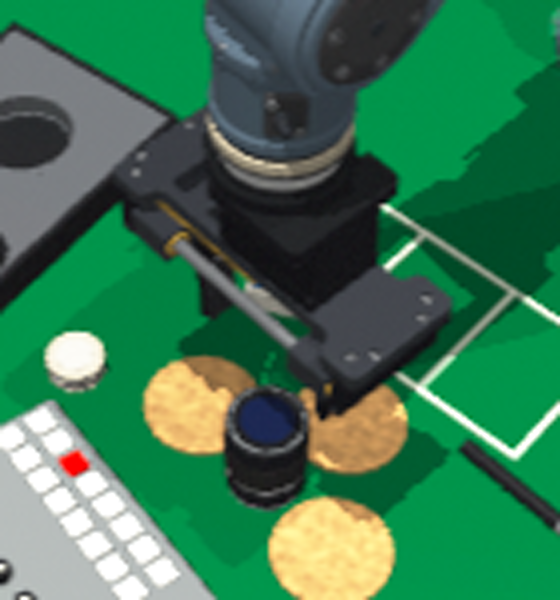

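Emit:
{"fn": "arm_command", "kwargs": {
  "plan": [
    [[0,0,-1],0],
    [[0,0,-2.0],0],
    [[0,0,-3.0],0],
    [[0,0,-3.8],0],
    [[0,0,-4.18],0]
  ]
}}

```text
time: 24.5
position: [0.5152, 0.0094, 0.0304]
tool_rot: [0.037, 0.706, -0.706, -0.037]
ft_force: [-0.2, 0.6, -0.2]
grip_width: 0.0869
```

Emit:
{"fn": "arm_command", "kwargs": {
  "plan": [
    [[0,0,0],0],
    [[0,0,0],0],
    [[0,0,0],0],
    [[0,0,0],0],
    [[0,0,0],0]
  ],
  "fingers": -1,
  "force": 25
}}

```text
time: 25.0
position: [0.5159, 0.0093, 0.032]
tool_rot: [-0.038, -0.706, 0.706, 0.037]
ft_force: [-0.5, 0.5, -0.1]
grip_width: 0.055
```

Emit:
{"fn": "arm_command", "kwargs": {
  "plan": [
    [[0,0,0],0],
    [[0,0,0],0],
    [[0,0,0],0]
  ]
}}

```text
time: 25.3
position: [0.5159, 0.0093, 0.032]
tool_rot: [-0.038, -0.706, 0.706, 0.037]
ft_force: [-0.5, -0.0, 6.1]
grip_width: 0.0535
```

Emit:
{"fn": "arm_command", "kwargs": {
  "plan": [
    [[0,0,0.2],0],
    [[0,0,0.8],0],
    [[0,0,1.8],0],
    [[0,0,2.8],0],
    [[0,0,3.8],0]
  ]
}}

```text
time: 25.8
position: [0.5143, 0.0096, 0.1265]
tool_rot: [0.036, 0.706, -0.706, -0.038]
ft_force: [0.1, 0.5, -4.2]
grip_width: 0.0532
```

Run:
```python
from h import *
o=get_obs(); print(o['time'],o['position'],o['grip_width'],o['ft_force'])
snap('wrist','w15')
```

```text
25.8 [0.51426971 0.00957798 0.1264633 ] 0.05324069316231046 [ 0.08490111  0.52684504 -4.19893613]
```

View pics/w15.png

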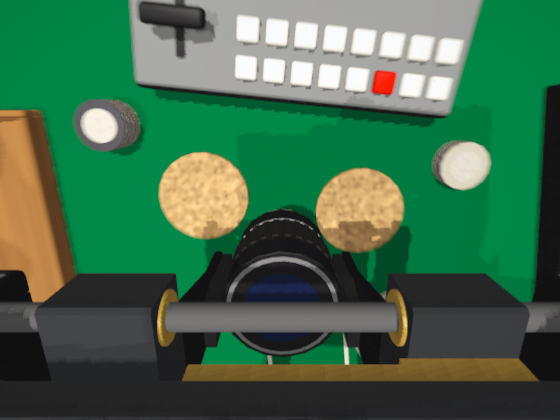

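Emit:
{"fn": "arm_command", "kwargs": {
  "plan": [
    [[-0.2,-0.7,0],0],
    [[-0.5,-1.8,0],0],
    [[-0.9,-3.1,0],0],
    [[-1.3,-4.5,0],0],
    [[-1.7,-5.9,0],0]
  ]
}}

```text
time: 26.35
position: [0.4716, -0.1388, 0.1252]
tool_rot: [0.036, 0.706, -0.706, -0.038]
ft_force: [0.6, -1.2, -3.5]
grip_width: 0.0535
```

Emit:
{"fn": "arm_command", "kwargs": {
  "plan": [
    [[-0.4,-1.4,0],0],
    [[-0.8,-2.8,0],0],
    [[-1.2,-4.2,0],0],
    [[-1.6,-5.6,0],0],
    [[-1.85,-6.57,0],0]
  ]
}}

```text
time: 26.85
position: [0.4255, -0.3044, 0.1252]
tool_rot: [0.037, 0.706, -0.706, -0.038]
ft_force: [0.7, -0.0, -3.9]
grip_width: 0.0529
```

Emit:
{"fn": "arm_command", "kwargs": {
  "plan": [
    [[0,0,-0.3],0],
    [[0,0,-0.8],0],
    [[0,0,-1.2],0],
    [[0,0,-1.2],0],
    [[0,0,-1.2],0]
  ]
}}

```text
time: 27.35
position: [0.4265, -0.301, 0.0955]
tool_rot: [0.036, 0.707, -0.706, -0.037]
ft_force: [-0.4, 0.6, -3.3]
grip_width: 0.0534
```

Run:
```python
from h import *
o=get_obs(); print(o['time'],o['position'],o['grip_width'],o['ft_force'],o['q'])
snap('wrist','w16');snap('scene','s16');crop('s16',130,90,140,120,5,'s16c');snap('top','t16')
```

```text
27.35 [ 0.4265403  -0.30100706  0.09550379] 0.05341042637387285 [-0.41504592  0.60959547 -3.258221  ] [-8.28823109e-01  5.85677788e-01  1.79974026e+00  7.05963382e-05
  7.58363864e-01  8.45434039e-01]
```

View pics/w16.png

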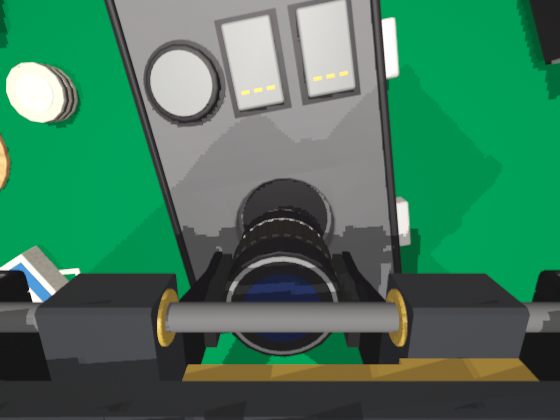

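View pics/s16c.png

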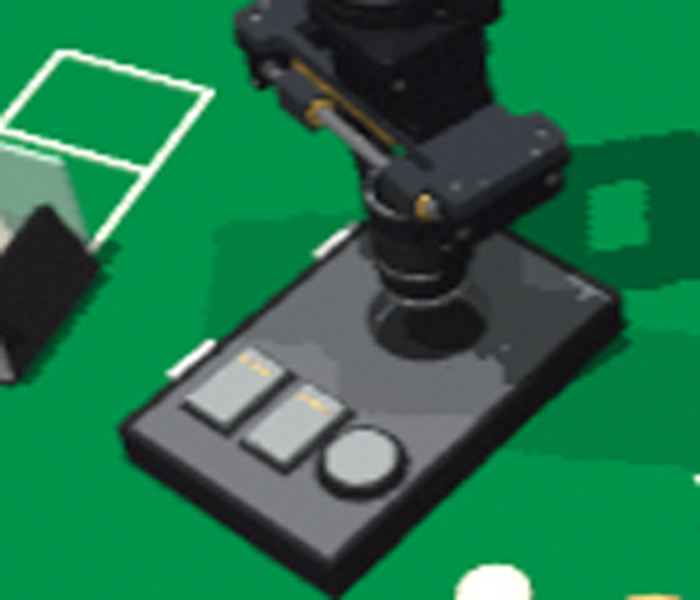

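Emit:
{"fn": "arm_command", "kwargs": {
  "plan": [
    [[0,-0.06,-0.3],0],
    [[0,-0.06,-0.7],0],
    [[0,-0.06,-1.0],0],
    [[0,-0.06,-1.2],0],
    [[0,-0.06,-1.2],0]
  ]
}}

```text
time: 28.0
position: [0.4261, -0.3033, 0.0652]
tool_rot: [0.037, 0.707, -0.706, -0.038]
ft_force: [-0.6, -0.5, -3.6]
grip_width: 0.0535
```

Run:
```python
from h import *
o=get_obs(); print(o['time'],o['position'],o['grip_width'],o['ft_force'])
snap('wrist','w17');snap('scene','s17');crop('s17',180,110,70,60,10,'s17c')
crop('w17',200,150,170,150,4,'w17c')
```

```text
28.0 [ 0.42608498 -0.30334272  0.0651823 ] 0.05349914151028446 [-0.62697452 -0.48836368 -3.57545654]
```

View pics/s17c.png

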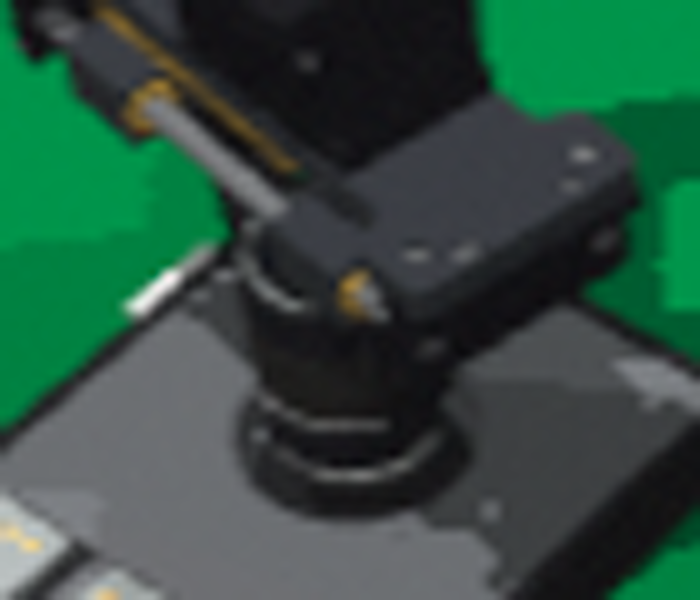

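View pics/w17c.png

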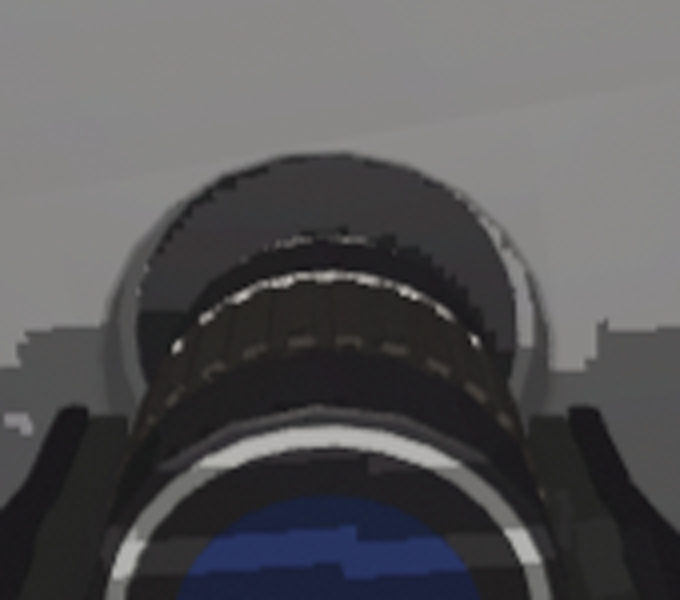

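Emit:
{"fn": "arm_command", "kwargs": {
  "plan": [
    [[0,0,-0.25],0],
    [[0,0,-0.5],0],
    [[0,0,-0.7],0],
    [[0,0,-0.8],0],
    [[0,0,-0.8],0]
  ]
}}

```text
time: 28.6
position: [0.4264, -0.3036, 0.0457]
tool_rot: [0.037, 0.706, -0.706, -0.037]
ft_force: [0.9, -0.2, -4.7]
grip_width: 0.0531
```

Emit:
{"fn": "arm_command", "kwargs": {
  "plan": [
    [[0,0,-0.04],0],
    [[0,0,-0.08],0],
    [[0,0,-0.08],0],
    [[0,0,-0.08],0]
  ]
}}

```text
time: 29.0
position: [0.4268, -0.3039, 0.0444]
tool_rot: [-0.037, -0.706, 0.706, 0.037]
ft_force: [0.9, 0.5, -3.7]
grip_width: 0.0534
```

Emit:
{"fn": "arm_command", "kwargs": {
  "plan": [
    [[0,0,-0.04],0],
    [[0,0,-0.05],0],
    [[0,0,-0.05],0],
    [[0,0,-0.05],0]
  ]
}}

```text
time: 29.4
position: [0.4268, -0.304, 0.044]
tool_rot: [-0.037, -0.706, 0.706, 0.037]
ft_force: [-1.0, 1.2, 5.8]
grip_width: 0.0531
```

Floor contact. Release and retreat.

Emit:
{"fn": "arm_command", "kwargs": {
  "plan": [
    [[0,0,0.02],0],
    [[0,0,0.02],0],
    [[0,0,0.02],0],
    [[0,0,0.02],0],
    [[0,0,0.02],0]
  ],
  "fingers": 1
}}

```text
time: 29.9
position: [0.4267, -0.3039, 0.0434]
tool_rot: [0.037, 0.706, -0.706, -0.037]
ft_force: [-0.2, -1.0, 0.2]
grip_width: 0.0834
```

Emit:
{"fn": "arm_command", "kwargs": {
  "plan": [
    [[0,0,0.3],0],
    [[0,0,1.4],0],
    [[0,0,2.8],0],
    [[0,0,4.2],0],
    [[0,0,5.6],0]
  ]
}}

```text
time: 30.4
position: [0.4265, -0.3036, 0.1853]
tool_rot: [0.037, 0.706, -0.706, -0.037]
ft_force: [0.5, 0.4, -0.4]
grip_width: 0.0869
```

Run:
```python
from h import *
o=get_obs(); print(o['time'],o['position'],o['grip_width'],o['ft_force'])
snap('wrist','w18');snap('scene','s18');crop('s18',145,115,125,100,6,'s18c')
```

```text
30.4 [ 0.42646352 -0.30364807  0.18530761] 0.08693363115470892 [ 0.46999298  0.44136891 -0.37201014]
```

View pics/s18c.png

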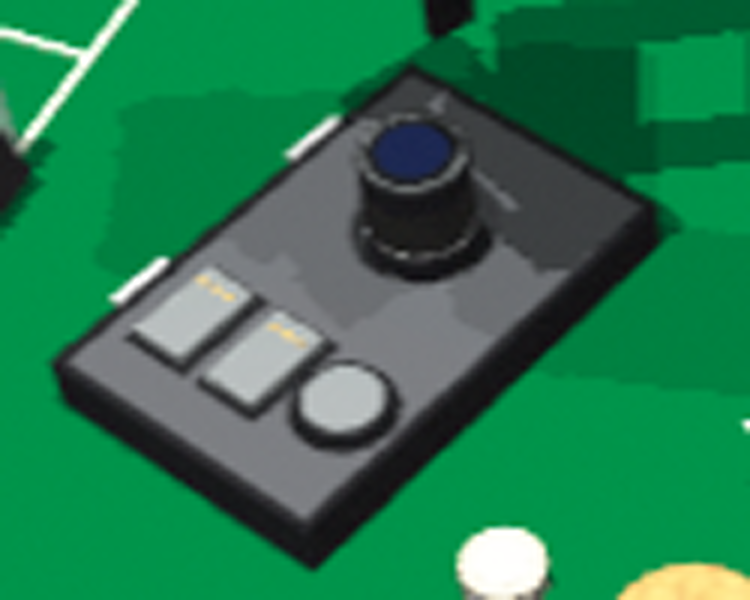

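View pics/w18.png

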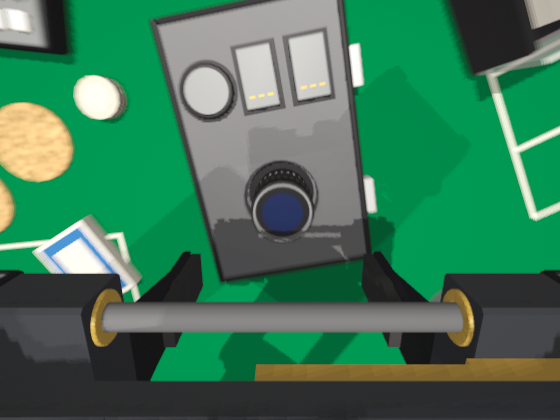

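Emit:
{"fn": "arm_command", "kwargs": {
  "plan": [
    [[-0.1,1.0,0.4],0],
    [[-0.2,2.5,0.8],0],
    [[-0.4,4.2,1.2],0],
    [[-0.6,5.9,1.6],0],
    [[-0.7,7.6,1.6],0]
  ]
}}

```text
time: 31.0
position: [0.4088, -0.1125, 0.2242]
tool_rot: [-0.038, -0.706, 0.706, 0.037]
ft_force: [0.4, -0.9, 0.2]
grip_width: 0.087
```

Emit:
{"fn": "arm_command", "kwargs": {
  "plan": [
    [[-0.17,1.8,0],0],
    [[-0.34,3.6,0],0],
    [[-0.5,5.4,0],0],
    [[-0.67,7.2,0],0],
    [[-0.87,9.0,0],0]
  ]
}}

```text
time: 31.5
position: [0.3866, 0.1128, 0.2234]
tool_rot: [-0.037, -0.706, 0.706, 0.037]
ft_force: [0.8, 0.1, -0.1]
grip_width: 0.0869
```

Emit:
{"fn": "arm_command", "kwargs": {
  "plan": [
    [[-0.2,1.8,0],0],
    [[-0.4,3.6,0],0],
    [[-0.6,5.4,0],0],
    [[-0.75,7.2,0],0],
    [[-0.8,8.53,0],0]
  ]
}}

```text
time: 32.0
position: [0.3661, 0.3267, 0.2231]
tool_rot: [-0.036, -0.706, 0.706, 0.037]
ft_force: [1.2, 0.5, -0.0]
grip_width: 0.0871
```

Emit:
{"fn": "arm_command", "kwargs": {
  "plan": [
    [[0,0,-0.6],0],
    [[0,0,-1.2],0],
    [[0,0,-1.6],0],
    [[0,0,-1.6],0],
    [[0,0,-1.6],0]
  ]
}}

```text
time: 32.5
position: [0.3675, 0.3241, 0.1835]
tool_rot: [-0.037, -0.706, 0.706, 0.037]
ft_force: [-0.4, -0.3, 0.5]
grip_width: 0.0871
```

Run:
```python
from h import *
o=get_obs(); print(o['time'],o['position'],o['tool_rot'],o['grip_width'],o['ft_force'],o['q'])
snap('wrist','w19')
```

```text
32.5 [0.36749209 0.32406631 0.18347089] [-0.03716245 -0.70603864  0.70620426  0.03746905] 0.08705701499596807 [-0.43983154 -0.34237272  0.50320781] [4.94141101e-01 4.04996669e-01 1.80685528e+00 3.17493333e-05
 9.30232865e-01 2.17051239e+00]
```

View pics/w19.png

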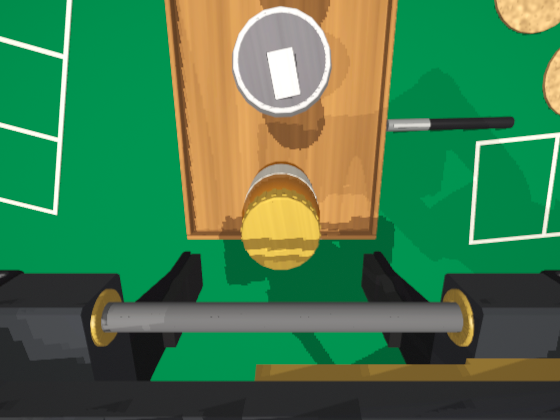

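Emit:
{"fn": "arm_command", "kwargs": {
  "plan": [
    [[0,0,-1],0],
    [[0,0,-2.0],0],
    [[0,0,-2.7],0],
    [[0,0,-3.1],0],
    [[0,0,-3.1],0]
  ]
}}

```text
time: 33.05
position: [0.3673, 0.324, 0.1055]
tool_rot: [-0.037, -0.706, 0.706, 0.038]
ft_force: [-0.3, 0.3, 0.5]
grip_width: 0.0869
```

Emit:
{"fn": "arm_command", "kwargs": {
  "plan": [
    [[0,0,0],0],
    [[0,0,0],0],
    [[0,0,0],0],
    [[0,0,0],0],
    [[0,0,0],0]
  ],
  "fingers": -1,
  "force": 30
}}

```text
time: 33.55
position: [0.3676, 0.3245, 0.1064]
tool_rot: [0.037, 0.706, -0.706, -0.037]
ft_force: [-0.7, 0.9, 0.4]
grip_width: 0.0551
```

Emit:
{"fn": "arm_command", "kwargs": {
  "plan": [
    [[0,0,0],0],
    [[0,0,0],0],
    [[0,0,0],0]
  ]
}}

```text
time: 33.85
position: [0.3677, 0.3246, 0.1063]
tool_rot: [0.037, 0.706, -0.706, -0.037]
ft_force: [-0.3, -0.4, 4.5]
grip_width: 0.053
```

Emit:
{"fn": "arm_command", "kwargs": {
  "plan": [
    [[0,0,0.3],0],
    [[0,0,1.0],0],
    [[0,0,2.0],0],
    [[0,0,3.0],0],
    [[0.2,-0.3,4.0],0]
  ]
}}

```text
time: 34.35
position: [0.3709, 0.3166, 0.2064]
tool_rot: [-0.036, -0.706, 0.707, 0.038]
ft_force: [0.6, 0.1, -3.4]
grip_width: 0.0531
```

Emit:
{"fn": "arm_command", "kwargs": {
  "plan": [
    [[0.5,-0.7,0],0],
    [[1.2,-1.8,0],0],
    [[1.9,-2.9,0],0],
    [[2.6,-4.0,0],0],
    [[3.3,-5.0,0],0]
  ]
}}

```text
time: 34.85
position: [0.4543, 0.1903, 0.2056]
tool_rot: [-0.036, -0.706, 0.706, 0.038]
ft_force: [0.5, 0.2, -3.7]
grip_width: 0.0534
```

Emit:
{"fn": "arm_command", "kwargs": {
  "plan": [
    [[0.7,-1.1,0],0],
    [[1.4,-2.2,0],0],
    [[2.1,-3.3,0],0],
    [[2.7,-4.2,0],0],
    [[3.0,-4.56,0],0]
  ]
}}

```text
time: 35.35
position: [0.5307, 0.0757, 0.2056]
tool_rot: [-0.038, -0.706, 0.706, 0.038]
ft_force: [-0.6, -0.1, -3.4]
grip_width: 0.0529
```

Emit:
{"fn": "arm_command", "kwargs": {
  "plan": [
    [[0,0,-0.5],0],
    [[0,0,-1.4],0],
    [[0,0,-2.4],0],
    [[0,0,-3.2],0],
    [[0,0,-3.4],0]
  ]
}}

```text
time: 35.85
position: [0.527, 0.0786, 0.1186]
tool_rot: [0.034, 0.706, -0.706, -0.04]
ft_force: [-1.3, 0.1, -4.0]
grip_width: 0.0532
```

Emit:
{"fn": "arm_command", "kwargs": {
  "plan": [
    [[0,0,0],0],
    [[0,0,0],0],
    [[0,0,0],0]
  ]
}}

```text
time: 36.15
position: [0.5308, 0.078, 0.1222]
tool_rot: [0.038, 0.706, -0.706, -0.036]
ft_force: [-0.1, 0.7, -3.2]
grip_width: 0.0535
```

Run:
```python
from h import *
o=get_obs(); print(o['time'],o['position'],o['grip_width'],o['ft_force'])
snap('wrist','w20');snap('scene','s20');crop('s20',240,160,100,120,5,'s20c')
```

```text
36.15 [0.53076526 0.07799167 0.12218336] 0.05352445556693644 [-0.06656043  0.68002897 -3.20755605]
```

View pics/w20.png

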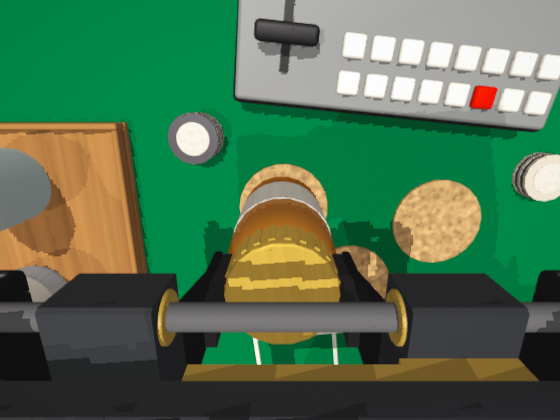

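View pics/s20c.png

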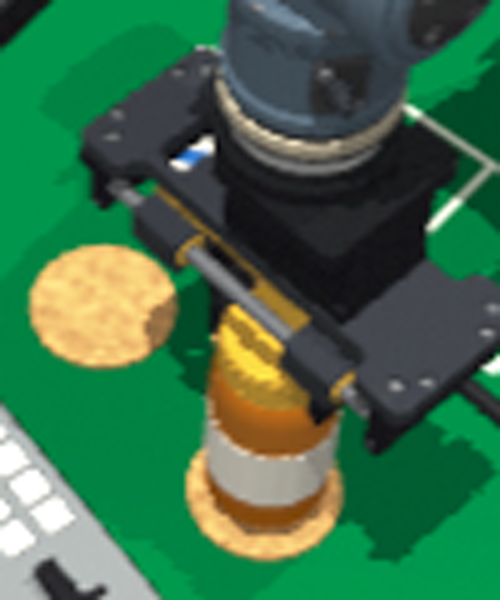

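Emit:
{"fn": "arm_command", "kwargs": {
  "plan": [
    [[0,0,-0.2],0],
    [[0,0,-0.4],0],
    [[0,0,-0.54],0],
    [[0,0,-0.6],0],
    [[0,0,-0.6],0]
  ]
}}

```text
time: 36.75
position: [0.5298, 0.0778, 0.1057]
tool_rot: [0.037, 0.706, -0.706, -0.037]
ft_force: [0.2, 0.1, -3.0]
grip_width: 0.0531
```

Emit:
{"fn": "arm_command", "kwargs": {
  "plan": [
    [[0,0,-0.04],0],
    [[0,0,-0.08],0],
    [[0,0,-0.08],0]
  ]
}}

```text
time: 37.05
position: [0.5304, 0.0779, 0.1054]
tool_rot: [-0.038, -0.706, 0.706, 0.037]
ft_force: [-1.9, 0.9, 5.6]
grip_width: 0.0533
```

Emit:
{"fn": "arm_command", "kwargs": {
  "plan": [
    [[0,0,0.04],0],
    [[0,0,0.04],0],
    [[0,0,0.04],0],
    [[0,0,0.04],0],
    [[0,0,0.04],0]
  ],
  "fingers": 1
}}

```text
time: 37.55
position: [0.53, 0.0778, 0.1049]
tool_rot: [0.037, 0.706, -0.706, -0.037]
ft_force: [-0.4, -0.5, -1.2]
grip_width: 0.0833
```

Emit:
{"fn": "arm_command", "kwargs": {
  "plan": [
    [[0,0,0.6],0],
    [[0,0,2.0],0],
    [[0,0,3.4],0],
    [[0,0,4.76],0],
    [[0,0,4.76],0]
  ]
}}

```text
time: 38.05
position: [0.5334, 0.0777, 0.2287]
tool_rot: [-0.041, -0.706, 0.706, 0.033]
ft_force: [0.5, 0.3, 0.7]
grip_width: 0.0869
```

Emit:
{"fn": "arm_command", "kwargs": {
  "plan": [
    [[-0.2,0.8,0],0],
    [[-0.5,2.0,0],0],
    [[-0.8,3.3,0],0],
    [[-1.1,4.6,0],0],
    [[-1.4,5.9,0],0]
  ]
}}

```text
time: 38.55
position: [0.494, 0.2263, 0.223]
tool_rot: [-0.037, -0.706, 0.706, 0.038]
ft_force: [-0.0, -0.1, -0.3]
grip_width: 0.0867
```

Emit:
{"fn": "arm_command", "kwargs": {
  "plan": [
    [[-0.3,1.2,0],0],
    [[-0.6,2.4,0],0],
    [[-0.94,3.52,0],0],
    [[-0.94,3.52,0],0],
    [[-0.94,3.52,0],0]
  ]
}}

```text
time: 39.05
position: [0.4707, 0.3135, 0.223]
tool_rot: [-0.036, -0.706, 0.707, 0.037]
ft_force: [-0.6, 0.5, -0.6]
grip_width: 0.0871
```

Run:
```python
from h import *
o=get_obs(); print(o['time'],o['position'],o['grip_width'],o['ft_force'])
snap('wrist','w21');snap('scene','s21')
```

```text
39.05 [0.47066425 0.31346421 0.22304785] 0.08705592758055856 [-0.60715357  0.5314799  -0.57845994]
```

View pics/w21.png

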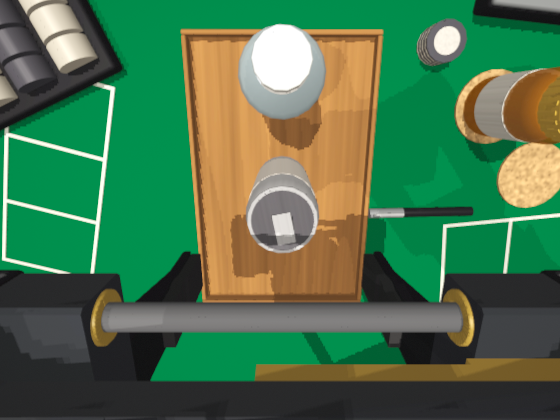

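View pics/s21.png

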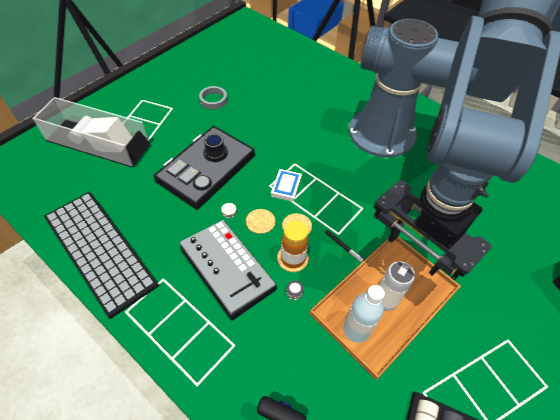

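Emit:
{"fn": "arm_command", "kwargs": {
  "plan": [
    [[0,0,-1.2],0],
    [[0,0,-2.4],0],
    [[0,0,-3.6],0],
    [[0,0,-4.6],0],
    [[0,0,-5.2],0]
  ]
}}

```text
time: 39.65
position: [0.4709, 0.3115, 0.0919]
tool_rot: [-0.037, -0.705, 0.707, 0.039]
ft_force: [0.6, 0.3, -0.2]
grip_width: 0.0869
```

Emit:
{"fn": "arm_command", "kwargs": {
  "plan": [
    [[0,0,0],0],
    [[0,0,0],0],
    [[0,0,0],0],
    [[0,0,0],0],
    [[0,0,0],0]
  ],
  "fingers": -1,
  "force": 30
}}

```text
time: 40.15
position: [0.4721, 0.3135, 0.0951]
tool_rot: [0.038, 0.706, -0.706, -0.036]
ft_force: [0.2, -1.2, 1.4]
grip_width: 0.0571
```

Emit:
{"fn": "arm_command", "kwargs": {
  "plan": [
    [[0,0,0],0],
    [[0,0,0],0],
    [[0,0,0],0]
  ]
}}

```text
time: 40.45
position: [0.4721, 0.3135, 0.0951]
tool_rot: [0.038, 0.706, -0.706, -0.036]
ft_force: [0.7, -1.1, 6.1]
grip_width: 0.0575
```

Emit:
{"fn": "arm_command", "kwargs": {
  "plan": [
    [[0,0,0.3],0],
    [[0,0,1.0],0],
    [[0,0,2.0],0],
    [[0,0,3.0],0],
    [[0,-0.2,4.0],0]
  ]
}}

```text
time: 40.95
position: [0.4706, 0.3086, 0.1945]
tool_rot: [-0.036, -0.706, 0.706, 0.037]
ft_force: [0.2, 0.6, -1.5]
grip_width: 0.0568
```

Emit:
{"fn": "arm_command", "kwargs": {
  "plan": [
    [[-0.1,-0.7,0],0],
    [[-0.2,-1.9,0],0],
    [[-0.3,-3.2,0],0],
    [[-0.4,-4.5,0],0],
    [[-0.5,-5.8,0],0]
  ]
}}

```text
time: 41.45
position: [0.4567, 0.1612, 0.1925]
tool_rot: [-0.036, -0.706, 0.706, 0.038]
ft_force: [1.2, -1.3, -2.6]
grip_width: 0.0571
```

Emit:
{"fn": "arm_command", "kwargs": {
  "plan": [
    [[-0.1,-1.3,0],0],
    [[-0.2,-2.6,0],0],
    [[-0.3,-3.9,0],0],
    [[-0.4,-5.0,0],0],
    [[-0.42,-5.55,0],0]
  ]
}}

```text
time: 41.95
position: [0.4461, 0.0223, 0.1926]
tool_rot: [-0.037, -0.706, 0.706, 0.039]
ft_force: [0.5, -0.5, -2.7]
grip_width: 0.0573
```

Emit:
{"fn": "arm_command", "kwargs": {
  "plan": [
    [[0,0,-0.5],0],
    [[0,0,-1.4],0],
    [[0,0,-2.4],0],
    [[0,0,-3.2],0],
    [[0,0,-3.4],0]
  ]
}}

```text
time: 42.45
position: [0.445, 0.0245, 0.1064]
tool_rot: [0.035, 0.706, -0.706, -0.04]
ft_force: [-0.2, 0.4, -2.5]
grip_width: 0.0569
```

Emit:
{"fn": "arm_command", "kwargs": {
  "plan": [
    [[0,0,0],0],
    [[0,0,0],0],
    [[0,0,0],0]
  ]
}}

```text
time: 42.75
position: [0.449, 0.0244, 0.1098]
tool_rot: [-0.038, -0.706, 0.706, 0.036]
ft_force: [-0.2, 0.3, -1.8]
grip_width: 0.057
```

Run:
```python
from h import *
o=get_obs(); print(o['time'],o['position'],o['grip_width'],o['ft_force'])
snap('wrist','w22');snap('scene','s22');crop('s22',240,140,100,120,5,'s22c')
```

```text
42.75 [0.448963   0.02443501 0.1098043 ] 0.057003652479770135 [-0.18570226  0.34324443 -1.81402452]
```

View pics/w22.png

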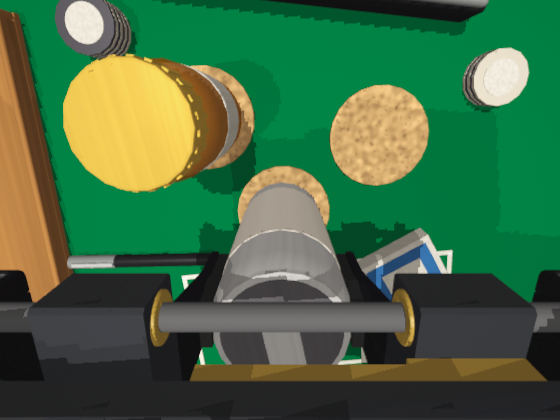

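View pics/s22c.png

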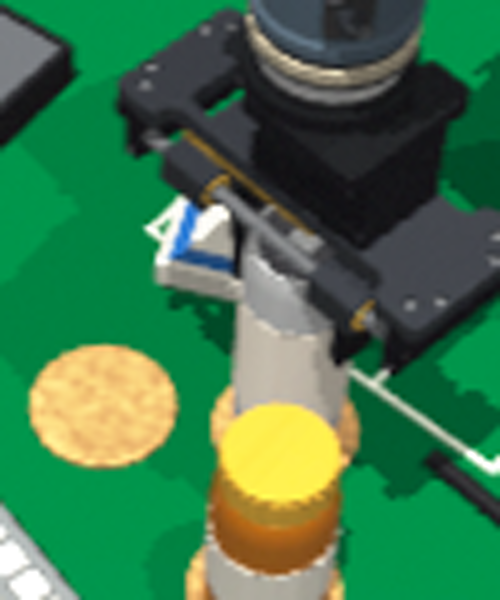

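Centred over the coaster (columns about 283 for both). Lower.

Emit:
{"fn": "arm_command", "kwargs": {
  "plan": [
    [[0,0,-0.2],0],
    [[0,0,-0.4],0],
    [[0,0,-0.52],0],
    [[0,0,-0.58],0],
    [[0,0,-0.58],0]
  ]
}}

```text
time: 43.35
position: [0.4483, 0.0246, 0.0943]
tool_rot: [0.037, 0.706, -0.706, -0.037]
ft_force: [-0.4, 0.1, -1.8]
grip_width: 0.057
```

Emit:
{"fn": "arm_command", "kwargs": {
  "plan": [
    [[0,0,-0.04],0],
    [[0,0,-0.08],0],
    [[0,0,-0.08],0]
  ]
}}

```text
time: 43.65
position: [0.4485, 0.0246, 0.094]
tool_rot: [-0.037, -0.706, 0.706, 0.037]
ft_force: [-2.9, 0.6, 13.9]
grip_width: 0.0574
```

Emit:
{"fn": "arm_command", "kwargs": {
  "plan": [
    [[0,0,0.06],0],
    [[0,0,0.06],0],
    [[0,0,0.06],0],
    [[0,0,0.06],0],
    [[0,0,0.06],0]
  ],
  "fingers": 1
}}

```text
time: 44.15
position: [0.4484, 0.0246, 0.0938]
tool_rot: [0.037, 0.706, -0.706, -0.037]
ft_force: [0.1, 0.6, 0.5]
grip_width: 0.0845
```

Emit:
{"fn": "arm_command", "kwargs": {
  "plan": [
    [[0,0,0.6],0],
    [[0,0,2.0],0],
    [[0,0,3.6],0],
    [[0,0,5.2],0],
    [[0,0,6.7],0]
  ]
}}

```text
time: 44.65
position: [0.4481, 0.0247, 0.2631]
tool_rot: [0.037, 0.706, -0.706, -0.037]
ft_force: [1.5, -0.8, -0.2]
grip_width: 0.087
```

Emit:
{"fn": "arm_command", "kwargs": {
  "plan": [
    [[0.4,0.9,0],0],
    [[1.0,2.2,0],0],
    [[1.6,3.5,0],0],
    [[2.2,4.8,0],0],
    [[2.8,6.1,0],0]
  ]
}}

```text
time: 45.15
position: [0.5186, 0.1784, 0.2613]
tool_rot: [-0.037, -0.706, 0.706, 0.037]
ft_force: [1.2, 0.3, -0.3]
grip_width: 0.0869
```

Emit:
{"fn": "arm_command", "kwargs": {
  "plan": [
    [[0.6,1.3,0],0],
    [[1.2,2.6,0],0],
    [[1.8,3.9,0],0],
    [[2.32,5.02,0],0],
    [[2.32,5.02,0],0]
  ]
}}

```text
time: 45.65
position: [0.5774, 0.306, 0.2606]
tool_rot: [0.036, 0.707, -0.706, -0.036]
ft_force: [-0.2, -0.1, 0.9]
grip_width: 0.0872
```

Run:
```python
from h import *
o=get_obs(); print(o['time'],o['position'],o['grip_width'],o['ft_force'])
snap('wrist','w23');snap('scene','s23')
```

```text
45.65 [0.57743028 0.30601735 0.26061916] 0.08720503925234178 [-0.19162059 -0.13171453  0.90527359]
```

View pics/w23.png

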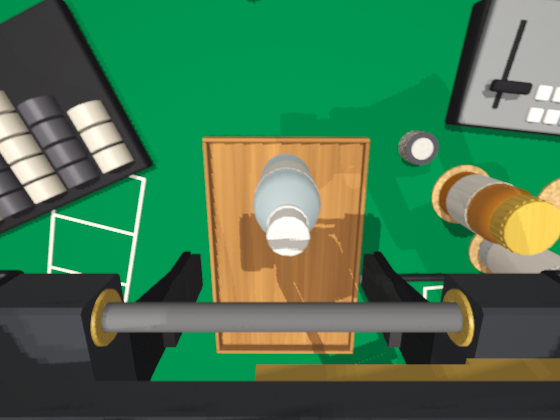

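View pics/s23.png

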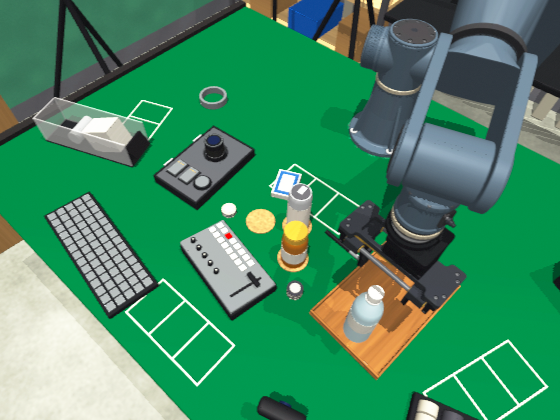

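Emit:
{"fn": "arm_command", "kwargs": {
  "plan": [
    [[0,0,-0.8],0],
    [[0,0,-1.8],0],
    [[0,0,-2.6],0],
    [[0,0,-3.1],0],
    [[0,0,-3.28],0]
  ]
}}

```text
time: 46.25
position: [0.5753, 0.3012, 0.1781]
tool_rot: [-0.036, -0.706, 0.707, 0.039]
ft_force: [-0.4, -0.0, 0.1]
grip_width: 0.0869
```

Emit:
{"fn": "arm_command", "kwargs": {
  "plan": [
    [[0,0,0],0],
    [[0,0,0],0],
    [[0,0,0],0],
    [[0,0,0],0],
    [[0,0,0],0]
  ],
  "fingers": -1,
  "force": 25
}}

```text
time: 46.75
position: [0.5767, 0.3028, 0.1802]
tool_rot: [0.037, 0.706, -0.706, -0.037]
ft_force: [0.8, 0.0, -0.0]
grip_width: 0.0548
```

Emit:
{"fn": "arm_command", "kwargs": {
  "plan": [
    [[0,0,0],0],
    [[0,0,0],0],
    [[0,0,0],0],
    [[0,0,0],0],
    [[0,0,0],0]
  ]
}}

```text
time: 47.25
position: [0.5764, 0.3027, 0.1795]
tool_rot: [0.037, 0.706, -0.706, -0.037]
ft_force: [-1.2, 0.4, -0.7]
grip_width: 0.0292
```

Emit:
{"fn": "arm_command", "kwargs": {
  "plan": [
    [[0,0,0.3],0],
    [[0,0,1.0],0],
    [[0,0,2.0],0],
    [[0,0,3.2],0],
    [[0,0,4.4],0]
  ]
}}

```text
time: 47.75
position: [0.5754, 0.3022, 0.2895]
tool_rot: [-0.036, -0.706, 0.707, 0.038]
ft_force: [1.1, 0.5, -4.2]
grip_width: 0.0289
```

Emit:
{"fn": "arm_command", "kwargs": {
  "plan": [
    [[0,0,1.0],0],
    [[0,0,1.8],0],
    [[0,0,2.2],0],
    [[0,0,2.2],0],
    [[0,0,2.2],0]
  ]
}}

```text
time: 48.25
position: [0.5757, 0.3023, 0.3431]
tool_rot: [-0.036, -0.706, 0.706, 0.038]
ft_force: [-0.6, -0.2, -5.2]
grip_width: 0.0291
```

Emit:
{"fn": "arm_command", "kwargs": {
  "plan": [
    [[-0.1,-0.5,0],0],
    [[-0.3,-1.5,0],0],
    [[-0.6,-2.8,0],0],
    [[-0.9,-4.2,0],0],
    [[-1.2,-5.6,0],0]
  ]
}}

```text
time: 48.75
position: [0.5449, 0.1605, 0.3431]
tool_rot: [-0.036, -0.706, 0.707, 0.038]
ft_force: [0.9, -1.1, -3.3]
grip_width: 0.0296
```

Emit:
{"fn": "arm_command", "kwargs": {
  "plan": [
    [[-0.3,-1.4,0],0],
    [[-0.6,-2.8,0],0],
    [[-0.9,-4.2,0],0],
    [[-1.2,-5.6,0],0],
    [[-1.4,-6.8,0],0]
  ]
}}

```text
time: 49.25
position: [0.5093, -0.0096, 0.3434]
tool_rot: [-0.036, -0.706, 0.706, 0.039]
ft_force: [0.8, -0.1, -3.4]
grip_width: 0.0292
```

Emit:
{"fn": "arm_command", "kwargs": {
  "plan": [
    [[-0.2,-1.0,0],0],
    [[-0.35,-1.7,0],0],
    [[-0.38,-1.99,0],0],
    [[-0.38,-1.99,0],0],
    [[-0.38,-1.99,-0.4],0]
  ]
}}

```text
time: 49.75
position: [0.5027, -0.0569, 0.3351]
tool_rot: [0.038, 0.706, -0.706, -0.036]
ft_force: [0.4, 1.0, -4.9]
grip_width: 0.0295
```

Run:
```python
from h import *
o=get_obs(); print(o['time'],o['position'],o['grip_width'],o['ft_force'])
snap('wrist','w24');snap('scene','s24')
```

```text
49.75 [ 0.5026777  -0.05694145  0.3351397 ] 0.029496360293875062 [ 0.44449849  0.99838459 -4.93138972]
```

View pics/w24.png

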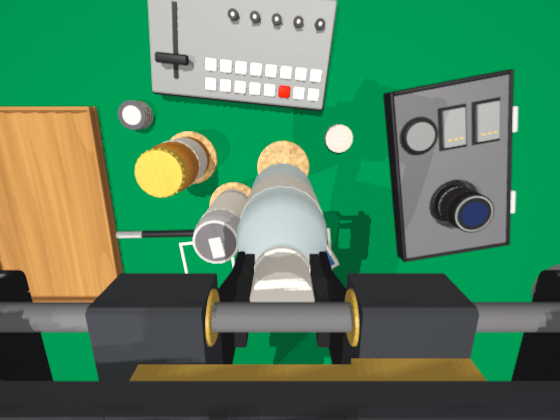

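View pics/s24.png

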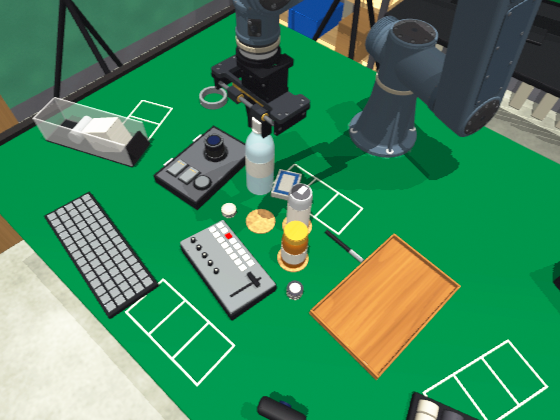

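Emit:
{"fn": "arm_command", "kwargs": {
  "plan": [
    [[0,0,-0.8],0],
    [[0,0,-1.9],0],
    [[0,0,-3.0],0],
    [[0,0,-4.0],0],
    [[0,0,-4.8],0]
  ]
}}

```text
time: 50.35
position: [0.5015, -0.0559, 0.2129]
tool_rot: [0.036, 0.706, -0.706, -0.037]
ft_force: [-0.2, -0.1, -4.9]
grip_width: 0.029
```

Emit:
{"fn": "arm_command", "kwargs": {
  "plan": [
    [[0,0,-0.5],0],
    [[0,0,-0.9],0],
    [[0,0,-1.1],0],
    [[0,0,-1.1],0],
    [[0,0,-1.1],0]
  ]
}}

```text
time: 50.85
position: [0.5025, -0.0571, 0.1875]
tool_rot: [-0.037, -0.706, 0.706, 0.037]
ft_force: [0.8, -0.3, -3.9]
grip_width: 0.0291
```

Run:
```python
from h import *
o=get_obs(); print(o['time'],o['position'],o['grip_width'],o['ft_force'])
snap('wrist','w25');snap('scene','s25');crop('s25',220,130,100,120,5,'s25c')
```

```text
50.85 [ 0.5024809  -0.05712972  0.18754944] 0.029097604033492857 [ 0.81392427 -0.31936432 -3.94487119]
```

View pics/w25.png

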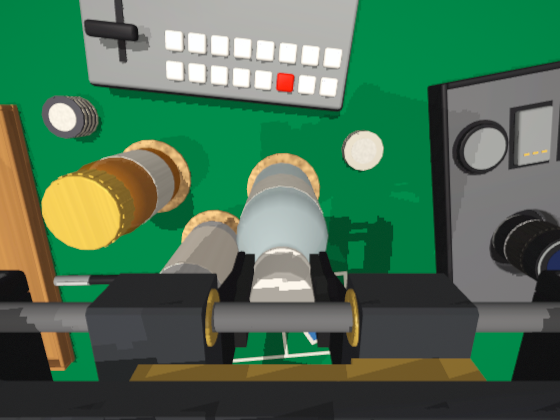

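View pics/s25c.png

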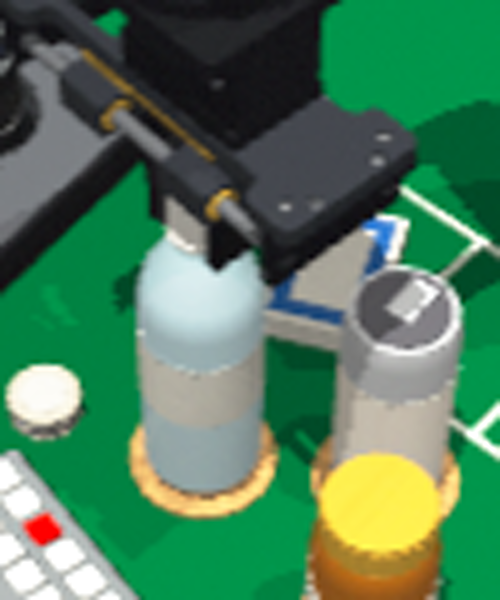

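Centred. Lower: commanded z 0.1875, contact expected near 0.179.

Emit:
{"fn": "arm_command", "kwargs": {
  "plan": [
    [[0,0,-0.1],0],
    [[0,0,-0.2],0],
    [[0,0,-0.28],0],
    [[0,0,-0.32],0],
    [[0,0,-0.32],0]
  ]
}}

```text
time: 51.45
position: [0.5018, -0.0571, 0.1788]
tool_rot: [0.037, 0.706, -0.706, -0.037]
ft_force: [0.8, 0.3, -4.1]
grip_width: 0.0291
```

Emit:
{"fn": "arm_command", "kwargs": {
  "plan": [
    [[0,0,-0.04],0],
    [[0,0,-0.08],0],
    [[0,0,-0.08],0]
  ]
}}

```text
time: 51.75
position: [0.5031, -0.0575, 0.1786]
tool_rot: [-0.038, -0.706, 0.706, 0.036]
ft_force: [-1.6, 0.8, 4.9]
grip_width: 0.029
```

Emit:
{"fn": "arm_command", "kwargs": {
  "plan": [
    [[0,0,0.04],0],
    [[0,0,0.04],0],
    [[0,0,0.04],0],
    [[0,0,0.04],0],
    [[0,0,0.04],0]
  ],
  "fingers": 1
}}

```text
time: 52.25
position: [0.5019, -0.0572, 0.178]
tool_rot: [0.037, 0.706, -0.706, -0.037]
ft_force: [-0.5, -0.2, -0.9]
grip_width: 0.0616
```

Emit:
{"fn": "arm_command", "kwargs": {
  "plan": [
    [[0,0,0],0],
    [[0,0,0],0],
    [[0,0,0.8],0],
    [[0,0,2.0],0],
    [[0,0,3.4],0]
  ]
}}

```text
time: 52.75
position: [0.501, -0.0569, 0.263]
tool_rot: [0.036, 0.706, -0.706, -0.038]
ft_force: [0.6, 0.1, 0.3]
grip_width: 0.0867
```

Emit:
{"fn": "arm_command", "kwargs": {
  "plan": [
    [[-0.4,-1.0,0],0],
    [[-1.0,-2.4,0],0],
    [[-1.6,-4.0,0],0],
    [[-2.2,-5.6,0],0],
    [[-2.8,-7.2,0],0]
  ]
}}

```text
time: 53.25
position: [0.4312, -0.2384, 0.2632]
tool_rot: [-0.037, -0.706, 0.706, 0.037]
ft_force: [0.8, -0.4, -0.2]
grip_width: 0.087
```

Emit:
{"fn": "arm_command", "kwargs": {
  "plan": [
    [[-0.6,-1.5,0],0],
    [[-1.2,-3.0,0],0],
    [[-1.8,-4.5,0],0],
    [[-2.4,-6.0,0],0],
    [[-3.0,-7.5,0],0]
  ]
}}

```text
time: 53.75
position: [0.356, -0.4261, 0.263]
tool_rot: [0.037, 0.706, -0.706, -0.037]
ft_force: [0.2, -0.2, 0.3]
grip_width: 0.087
```

Emit:
{"fn": "arm_command", "kwargs": {
  "plan": [
    [[-0.6,-1.5,0],0],
    [[-1.2,-3.0,0],0],
    [[-1.6,-4.0,0],0],
    [[-1.6,-4.0,0],0],
    [[-1.6,-4.0,0],0]
  ]
}}

```text
time: 54.25
position: [0.3165, -0.5245, 0.2625]
tool_rot: [0.037, 0.707, -0.706, -0.038]
ft_force: [-1.2, 1.3, -0.4]
grip_width: 0.087
```

Run:
```python
from h import *
o=get_obs(); print(o['time'],o['position'],o['grip_width'],o['ft_force'])
snap('top','t26');snap('scene','s26');crop('s26',215,150,130,135,4,'s26c');crop('t26',210,140,160,130,5,'t26c')
```

```text
54.25 [ 0.31649754 -0.52447642  0.2624528 ] 0.08699396836139127 [-1.15480482  1.29067279 -0.38367128]
```

View pics/t26c.png

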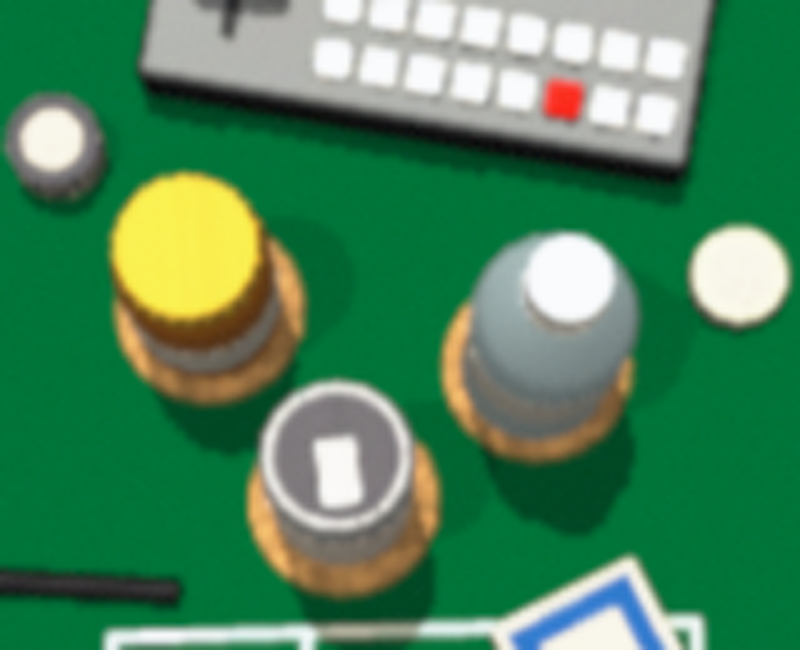

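View pics/s26.png

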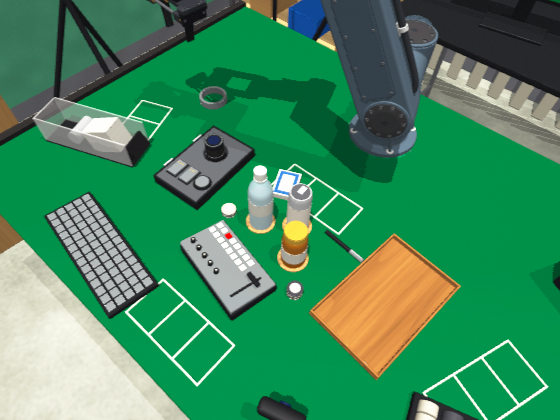

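View pics/s26c.png

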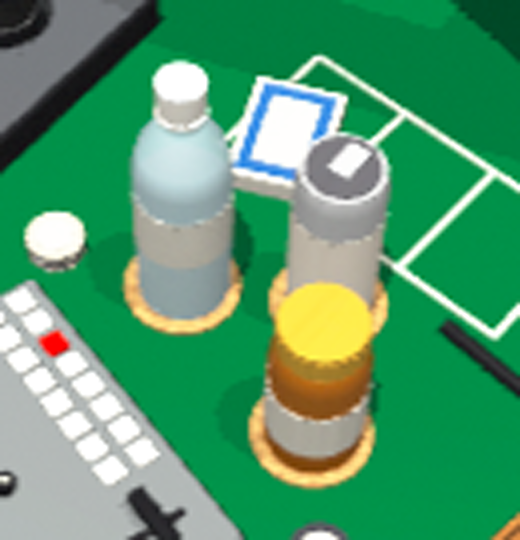

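View pics/t26.png

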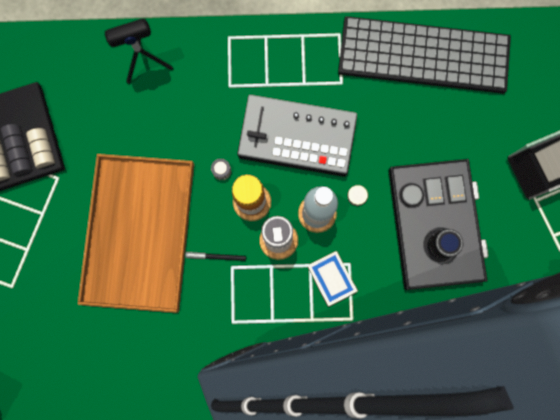

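```bash
python3 -c "
from rig import hand_in
print(hand_in())"
```

```text
the job is handed in; nothing more can be done
None
```

The job is done and handed in at about 54 s of the 141 s allowed. I stood the bottle, can and jar on the tray. I then set the lens into the case well by feel, about 6 N net upward on the wrist at touchdown. Finally I returned the jar, can and bottle to their own coasters.

**Last checks:**
- **Coasters:** the top and scene pictures show all three upright. In the top view they lie within about 1 mm of where they stood at the start.
- **Lens:** it stands upright in the well.
- **Robot:** the tray is empty, the gripper is open, and the arm is clear of everything. The largest wrist force in any move report was about 14 N.

**Disagreements:**
- **Wrist camera:** it read positions about 3–7 mm off the other two views. I used the fixed cameras' averages for position and the wrist view only to check centring.
- **Tray rim:** its height measured about 13 mm against the stated 20 mm. The set-downs were found by touch, so this made no difference.

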